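# Put the training boards away in the covered stack

## Robot

A 6-joint arm with a two-finger parallel gripper is mounted at the origin on the work surface. World frame = base frame: x ahead of the robot, y to its left, z up, the work surface at z = 0. Lengths are in m, angles in degrees, forces in N, time in s.
With the tool pointing down it reaches from about 0.35 to 0.975 m from the base axis. Payload 17.4 kg.
Tool frame: the origin (TCP) lies at the very end of the fingers, on their centre line; the grasp point (between the pads) lies 19 mm behind it (ctrl.tcp_to_grasp is the distance from the TCP to the grasp point, in m); z points along the fingers, y is the direction in which the jaws open and shut (so a half turn about z gives the same grasp; the last joint's range is limited). The gripper opens to 85 mm and grips with 20 to 120 N. Pads are 22 mm wide; open, the fingers measure 114 mm over their backs; the gripper's body (76 mm by 85 mm) begins 54 mm behind the grasp point. The pads swing forward as they close: fully open they stand 13 mm farther back than shut.
Start: joints at [72.548, 6.646, 82.598, -0, 90.757, -2.166], TCP at [0.178, 0.651, 0.231] pointing down, gripper open.
Joint ranges: [-162.19, 162.19], [-47.58, 125.68], [4.15, 143.07], [-65.23, 245.23], [0.69, 171.88], [-170.13, 170.13]. Speed limits (degrees/s): [108.29, 108.29, 127.2, 180, 180, 180].

## Interface

Orientations are given as [roll, pitch, yaw] about the fixed x, y, z axes, in that order (R = Rz(yaw) Ry(pitch) Rx(roll)).
In Python, from workcell import observe, eyes, ctrl gives the robot as it stands.
- The arm moves only by the tool arm_command, never from a script. Its argument "targets" is a list of rows, each an object of numbers: "claw": the finger opening in m, from 0 to 0.0854; "x", "y", "z": the shift along the tool's x, y, z in m; "roll": the turn about the tool's z in degrees. In form: [{"claw": .., "x": .., "y": .., "z": .., "roll": ..}, ...]. A call has 1 to 10 rows; each row shifts and turns the commanded pose from where the row before left it, along the tool's axes as they then stand; what a row does not reach is not made up. A row lasts 1/10 s, in which the tool goes at most 50 mm and 8.59 degrees, less where a joint would pass 70% of its speed; a pose out of reach is approached as far as the arm can. A call is refused whole if a number of a shift passes 0.05 or a number of a turn 8.59, either way. A call with a gripper value outside its range is refused whole. The fingers move at their own pace and stop on an object; "squeeze" is the grip in N (left out, the last holds). Time passes only in rows, so rows that do not move let the fingers close. It gives the time, the measured TCP pose, the force and the opening at its end, in the units of the state.
- observe(): the state, without advancing time (a new reading comes with each control period).
- eyes.snapshot(name): name is "scene" or "top"; returns (picture, depth): 400x640x3 uint8, blue, green, red; 400x640 float32, m along the optical axis (not along the pixel's ray), 0 where there is no reading.
- eyes.calibration(name): a dict with "K" (3x3 intrinsics, pixels), "k1" (the pictures are not rectified: a ray, as slopes to the right and down, at radius r is drawn at 1 + k1 r^2 times it, then the intrinsics apply), "rvec" (rotation vector, rad) and "tvec" (3), from world to camera coordinates, as OpenCV has them. Camera axes: x right, y down, z forward; pixel columns grow to the right and rows downward; lengths in m; the calibration is good to about 2 mm. A picture is of the moment at which its call begins. calibration takes no time and is no camera call.
- ctrl.sign_off(): hands the job in, once; it reports no verdict.
The state is a dict: "t": time; "q": joint angles; "qd": joint speeds; "joint_torque": joint torques, N m; "tcp_pos": TCP position; "tcp_rot": TCP orientation; "wrist_force": force on the tool from outside, world axes, zero at the start; "ft_torque": the same for the moment, N m; "width": finger opening in m.
Only numpy, scipy, OpenCV 4.12 (cv2) and the standard library are available. Lean on these libraries where they do the work, as an engineer would, in place of code of your own. Each camera call takes 0.05 s, during which the arm holds its last target.

## Task

Lift the blue dust cover off the storage stand and stand it upright on the grey mat. Then put every training board that lies loose on the bench away on the pile in the stand, one flat on another, square with and centred on the pile; the pile's height is not known, so lower each board gently until you feel it touch, and neither drop it nor press it down hard. Finally put the cover back over the pile, standing squarely and centred on the stand, and leave the other things on the bench where they are.

Things in the scene. Friction and masses are not known exactly. Their poses are not given: they have to be found in the camera images.
- stand_c (a point): Storage stand, black base plate 192 x 138 x 10 mm on the bench, no walls or posts. The point is the centre of its upper face (10 mm above the bench); x along its length, y across. At its centre and in line with it stands a pile of boards, 120 (x) x 66 mm, hidden under the cover, of UNKNOWN height: flat top 20 to 58 mm above this point. It cannot move sideways, and sinks 0.8 mm per newton on a foam pad.
- cover_handle (a point): Loose dust cover: blue box open below, 160 (its x) x 106 x 130 mm high, with a heavy 10 mm high foot rim, 176 x 122 mm outside; inside 152 x 98 x 125 mm, 0.45 kg; on top a black grip bar 80 mm along x, 20 mm thick along y, 34 mm high. The point is the bar's centre: 147 mm above the cover's lower edge, 17 mm below the bar's top. It starts over the pile on the stand, nearly in line with it.
- mat_c (a point): Grey mat 210 x 150 x 2 mm fixed flat on the bench, the place for the cover while the pile is open. The point is the centre of its upper face, x along its length. Stand and mat lie side by side, either one to the left.
- board1_c (a point): Loose training board 1: flat framed circuit board, white frame, green inside, 120 (its x) x 66 (y) x 14 mm, about 0.14 kg, flat rim above and below so that boards lie on one another. Half a turn about z makes no difference. The point is its centre, 7 mm above its underside. It starts flat on the bench. Absent (None) in some starts: two to four boards are present.
- board2_c (a point): Loose training board 2: flat framed circuit board, white frame, green inside, 120 (its x) x 66 (y) x 14 mm, about 0.14 kg, flat rim above and below so that boards lie on one another. Half a turn about z makes no difference. The point is its centre, 7 mm above its underside. It starts flat on the bench. Absent (None) in some starts: two to four boards are present.
- board3_c (a point): Loose training board 3: flat framed circuit board, white frame, green inside, 120 (its x) x 66 (y) x 14 mm, about 0.14 kg, flat rim above and below so that boards lie on one another. Half a turn about z makes no difference. The point is its centre, 7 mm above its underside. It starts flat on the bench. Absent (None) in some starts: two to four boards are present.
- board4_c (a point): Loose training board 4: flat framed circuit board, white frame, green inside, 120 (its x) x 66 (y) x 14 mm, about 0.14 kg, flat rim above and below so that boards lie on one another. Half a turn about z makes no difference. The point is its centre, 7 mm above its underside. It starts flat on the bench. Absent (None) in some starts: two to four boards are present.
- meter: Green hand-held multimeter 85 x 150 x 36 mm, loose on the bench; leave it alone. Origin at its underside's centre.
- driver: Screwdriver 170 mm long, loose on the bench; leave it alone. Origin at its underside's centre.
- reel: Yellow reel of diameter 64 mm, 40 mm high, loose on the bench; leave it alone. Origin at its underside's centre.
- jar: Amber jar of diameter 60 mm, 70 mm high, loose on the bench; leave it alone. Origin at its underside's centre.
- cup: Orange cup of diameter 72 mm, 85 mm high, loose on the bench; leave it alone. Origin at its underside's centre.
- battery: Grey battery pack 70 x 110 x 50 mm, loose on the bench; leave it alone. Origin at its underside's centre.
- tin: Metal tin 75 x 100 x 30 mm, loose on the bench; leave it alone. Origin at its underside's centre.
Mind the look-alikes: they are no part of the job. Of the things that look like the part that bears stand_c, the larger one is meant.

How it is judged (in metres and radians):
On the way, in this order (a step that is already met when the one before it is completed fails the run):
1. The cover has been taken off the stand and stands released and upright on the mat (horizontal distance between cover_handle and mat_c below 0.06 m and height (world z) of cover_handle below 0.155 m and angle between cover_handle's own z axis and vertical below 0.05 rad and contact force between cover and the fingers below 0.2 N and linear speed of cover below 0.02 m/s), for 0.2 s.
2. Every board present lies flat, square and released on the pile (x of board1_c in the frame of stand_c between -0.014 and 0.014 m and y of board1_c in the frame of stand_c between -0.014 and 0.014 m and z of board1_c in the frame of stand_c between 0.02 and 0.118 m and angle between each of board1_c, board2_c, board3_c, board4_c's own z axis and vertical below 0.06 rad and angle between the x axis of each of board1_c, board2_c, board3_c, board4_c and the x axis of stand_c, either way round below 0.18 rad and linear speed of each of board1, board2, board3, board4 below 0.02 m/s and contact force between each of board1, board2, board3, board4 and the fingers below 0.2 N and x of board2_c in the frame of stand_c between -0.014 and 0.014 m and y of board2_c in the frame of stand_c between -0.014 and 0.014 m and z of board2_c in the frame of stand_c between 0.02 and 0.118 m and x of board3_c in the frame of stand_c between -0.014 and 0.014 m and y of board3_c in the frame of stand_c between -0.014 and 0.014 m and z of board3_c in the frame of stand_c between 0.02 and 0.118 m and x of board4_c in the frame of stand_c between -0.014 and 0.014 m and y of board4_c in the frame of stand_c between -0.014 and 0.014 m and z of board4_c in the frame of stand_c between 0.02 and 0.118 m), for 0.2 s.
3. The cover stands released over the pile on the stand (x of cover_handle in the frame of stand_c between -0.014 and 0.014 m and y of cover_handle in the frame of stand_c between -0.014 and 0.014 m and z of cover_handle in the frame of stand_c below 0.152 m and angle between cover_handle's own z axis and vertical below 0.04 rad and angle between the x axis of cover_handle and the x axis of stand_c, either way round below 0.15 rad and contact force between cover and the fingers below 0.2 N and linear speed of cover below 0.02 m/s), for 0.2 s.
At the end, for the whole second after the job is handed in: Every board present lies flat on the pile, within 14 mm along and across and 10 degrees of square; the cover stands flat over them on the stand, within 14 mm along and across and 8 degrees of square; all released and at rest (all of step 3 and x of board1_c in the frame of stand_c between -0.014 and 0.014 m and y of board1_c in the frame of stand_c between -0.014 and 0.014 m and z of board1_c in the frame of stand_c between 0.02 and 0.118 m and angle between each of board1_c, board2_c, board3_c, board4_c's own z axis and vertical below 0.06 rad and angle between the x axis of each of board1_c, board2_c, board3_c, board4_c and the x axis of stand_c, either way round below 0.18 rad and linear speed of each of board1, board2, board3, board4 below 0.02 m/s and x of board2_c in the frame of stand_c between -0.014 and 0.014 m and y of board2_c in the frame of stand_c between -0.014 and 0.014 m and z of board2_c in the frame of stand_c between 0.02 and 0.118 m and x of board3_c in the frame of stand_c between -0.014 and 0.014 m and y of board3_c in the frame of stand_c between -0.014 and 0.014 m and z of board3_c in the frame of stand_c between 0.02 and 0.118 m and x of board4_c in the frame of stand_c between -0.014 and 0.014 m and y of board4_c in the frame of stand_c between -0.014 and 0.014 m and z of board4_c in the frame of stand_c between 0.02 and 0.118 m); the robot touches nothing.
It fails at once if A board is dropped or pressed onto the pile, or onto another board, with more than 18 N (contact force between any of board1, board2, board3, board4 and pile above 18 N or contact force between board1 and board2 above 18 N or contact force between any of board1, board2 and board3 above 18 N or contact force between any of board1, board2, board3 and board4 above 18 N).
It fails at once if One of the other things on the bench is moved more than 40 mm (distance of any of meter, driver, reel, jar, cup, battery, tin from where it was at the start of the episode above 0.04 m).
Of board1, board2, board3, board4 only 2 to 4 are there at a start; the rules pass over those that are not, and their reading is None.
At some moment in a run one of cover may be knocked a few centimetres aside while the robot is not near it.
It also fails if it takes over 210 s, if anything falls off the work surface, if the arm or the gripper's body presses on something with over 40 N, if the wrist force passes 120 N, or if a joint passes its speed limit or range.

## Working session

There is one attempt and no reset: what is moved stays moved. The work goes in short steps, Python scripts to look and compute and a tool call to move; the robot and the scene stay as the last step left them, time stands still between calls to the robot, and variables do not carry over. Pictures are saved under pics/ and viewed, and the job is handed in when it is done.

Besides the shell and the picture viewer there is one more tool, called as a command line: name --argument value ..., lists and objects as JSON in quotes. arm_command: Moves the arm, as the interface text tells. Its arguments: {"type":"object","properties":{"targets":{"type":"array"},"squeeze":{"type":"number"}},"required":["targets"]}

```bash
ls; mkdir -p pics
python3 - <<'E'
from workcell import observe, eyes, ctrl
import cv2
o=observe();print(o)
for n in("scene","top"):
    p,d=eyes.snapshot(n);cv2.imwrite(f"pics/{n}0.png",p);print(n,eyes.calibration(n),d.min(),d.max())
E
```

```text
pics
{'t': 0.0, 'q': array([ 7.25474901e+01,  6.67236600e+00,  8.26361496e+01, -1.49607421e-04,
        9.07582026e+01, -2.16483522e+00]), 'qd': array([-0.04888208, -0.06561493, -0.05126431,  0.01867547,  0.02514062,
        0.13301157]), 'joint_torque': array([ 1.72462886e-03, -7.31973124e+01, -6.32495928e+01,  1.30033536e-04,
        6.29619273e-03,  2.28059815e-05]), 'tcp_pos': array([0.17791136, 0.65091937, 0.23057851]), 'tcp_rot': array([-1.79933324e+02, -2.37075904e-03,  1.64712322e+02]), 'wrist_force': array([-0.79885141,  0.24898762, -0.714491  ]), 'ft_torque': array([ 0.0167212 , -0.01242206, -0.02390909]), 'width': 0.08545211831692001}
scene {'K': array([[497.45505454,   0.        , 318.22889563],
       [  0.        , 497.45505454, 199.19245454],
       [  0.        ,   0.        ,   1.        ]]), 'k1': -0.0758275806450348, 'rvec': array([ 0.70521722,  2.53537552, -1.21069831]), 'tvec': array([ 0.4317887 , -0.11201631,  1.92574872])} 0.0 3.9999917
top {'K': array([[410.83285464,   0.        , 318.05966575],
       [  0.        , 410.83285464, 196.48559859],
       [  0.        ,   0.        ,   1.        ]]), 'k1': 0.018241101712312583, 'rvec': array([ 2.14136127, -2.16294373,  0.17448441]), 'tvec': array([0.09264982, 0.54183696, 1.30670985])} 0.0 2.3504643
```

View pics/scene0.png

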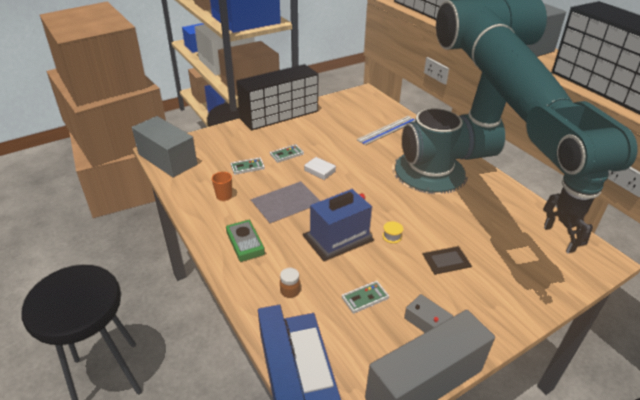

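View pics/top0.png

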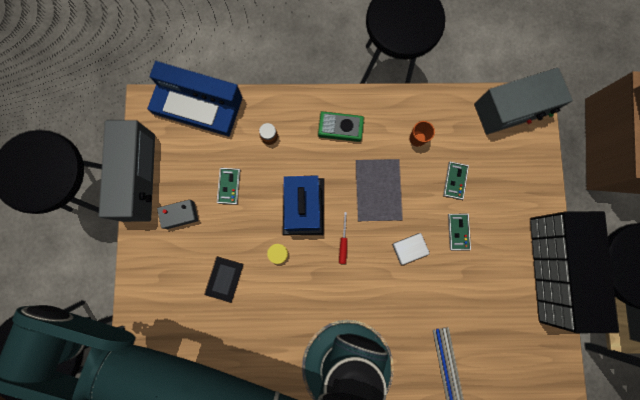

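```bash
cat > h.py <<'E'
from workcell import observe, eyes, ctrl
import cv2, numpy as np
def cam(n):
    c=eyes.calibration(n);R=cv2.Rodrigues(np.array(c["rvec"],float))[0];return c,R,np.array(c["tvec"],float)
def rays(n,uv):
    c,R,t=cam(n);uv=np.array(uv,float).reshape(-1,2)
    K=c["K"];d=np.stack([(uv[:,0]-K[0,2])/K[0,0],(uv[:,1]-K[1,2])/K[1,1]],1)
    s=cv2.undistortPoints(uv.reshape(-1,1,2),K,np.array([c["k1"],0,0,0,0])).reshape(-1,2)
    return -R.T@t,(np.c_[s,np.ones(len(s))])@R
def plane(n,uv,z):
    o,d=rays(n,uv);k=(z-o[2])/d[:,2];return (o+d*k[:,None])[:,:2]
def cloud(n,depth):
    v,u=np.mgrid[0:400,0:640];c,R,t=cam(n)
    o,d=rays(n,np.c_[u.ravel(),v.ravel()]);return (o+d*depth.ravel()[:,None]).reshape(400,640,3)
def proj(n,P):
    c,R,t=cam(n);return cv2.projectPoints(np.array(P,float).reshape(-1,1,3),c["rvec"],c["tvec"],c["K"],np.array([c["k1"],0,0,0,0.]))[0].reshape(-1,2)
def snap(n,name=None):
    p,d=eyes.snapshot(n)
    if name:cv2.imwrite("pics/"+name,p)
    return p,d
def rect(xy):
    (c,s,a)=cv2.minAreaRect((np.array(xy)*1000).astype(np.float32))
    b=cv2.boxPoints((c,s,a));e=[b[1]-b[0],b[2]-b[1]];L=max(e,key=np.linalg.norm)
    return np.array(c)/1000,sorted(s),(np.degrees(np.arctan2(L[1],L[0]))+90)%180-90
E
python3 - <<'E'
from h import *
p,d=snap("top");P=cloud("top",d)
cv2.imwrite("pics/crop1.png",cv2.resize(p[140:310,195:500],None,fx=2.6,fy=2.6,interpolation=cv2.INTER_CUBIC))
for nm,(u,v) in dict(bench=(300,140),b1=(229,186),b2=(456,181),b3=(459,232),cov=(290,205),bar=(301,203),mat=(380,190),tray=(224,280),tin=(411,249),stand=(322,220)).items(): print(nm,P[v,u].round(4))
# boards: bright/green vs wood
hsv=cv2.cvtColor(p,cv2.COLOR_BGR2HSV)
for nm,(u,v) in dict(b1=(229,186),b2=(456,181),b3=(459,232)).items():
    m=np.zeros(p.shape[:2],np.uint8);s=np.s_[v-28:v+28,u-22:u+22]
    H,S,V=cv2.split(hsv[s]); k=((S<60)&(V>110))|((H>40)&(H<100)&(S>50)); m[s]=k*255
    c=max(cv2.findContours(m,cv2.RETR_EXTERNAL,cv2.CHAIN_APPROX_NONE)[0],key=cv2.contourArea)
    print(nm,rect(plane("top",c.reshape(-1,2),.014)))
m=((P[...,2]>.150)&(P[...,2]<.2)&(P[...,0]>.3)&(P[...,0]<.7)&(P[...,1]>0)&(P[...,1]<.3)); 
ys,xs=np.nonzero(m);print("bar",len(xs),rect(P[m][:,:2]),np.median(P[m][:,2]))
m=((P[...,2]>.125)&(P[...,2]<.15)&(P[...,0]>.3)&(P[...,0]<.7)&(P[...,1]>0)&(P[...,1]<.3));print("covtop",rect(P[m][:,:2]),np.median(P[m][:,2]))
E
```

```text
bench [ 0.7465  0.1466 -0.0037]
b1 [0.5852 0.3845 0.01  ]
b2 [ 0.5956 -0.3793  0.0107]
b3 [ 0.424  -0.3801  0.0072]
cov [0.5031 0.1739 0.1363]
bar [0.5041 0.1397 0.1731]
mat [ 0.5686 -0.1232  0.0013]
tray [0.2764 0.3953 0.004 ]
tin [ 0.3692 -0.2122  0.0312]
stand [0.4681 0.0745 0.0089]
b1 (array([0.58689502, 0.38737064]), [66.94404602050781, 119.11414337158203], np.float32(-3.700203))
b2 (array([ 0.5991543 , -0.37812723]), [67.42733001708984, 118.82271575927734], np.float32(-12.455963))
b3 (array([ 0.42567557, -0.37855234]), [67.1160888671875, 116.32339477539062], np.float32(0.23527527))
bar 193 (array([0.51262646, 0.13912666]), [19.902816772460938, 79.33634948730469], np.float32(2.1010056)) 0.17353115793608653
covtop (array([0.51328589, 0.13899362]), [106.08338928222656, 160.25994873046875], np.float32(1.2289963)) 0.14006893136916165
```

View pics/crop1.png

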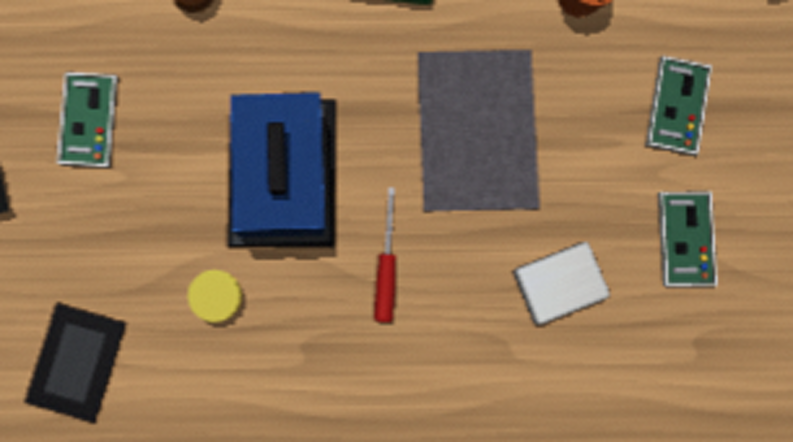

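Run:
```python
from h import *
p=cv2.imread("pics/top0.png");hsv=cv2.cvtColor(p,cv2.COLOR_BGR2HSV)
m=np.zeros(p.shape[:2],np.uint8);s=np.s_[150:232,348:412];m[s]=(hsv[s][...,1]<70)*255
m=cv2.morphologyEx(m,cv2.MORPH_OPEN,np.ones((5,5),np.uint8))
c=max(cv2.findContours(m,cv2.RETR_EXTERNAL,cv2.CHAIN_APPROX_NONE)[0],key=cv2.contourArea)
print("mat",rect(plane("top",c.reshape(-1,2),.002)))
o=observe();print(o['tcp_pos'],o['tcp_rot'])
```

```text
mat (array([ 0.57074103, -0.11744752]), [148.4627685546875, 209.2197265625], np.float32(0.6862335))
[0.17792386 0.65098699 0.23076233] [-1.79950600e+02 -3.14831482e-03  1.64713752e+02]
```

```bash
cat >> h.py <<'E'
def rel(x,y,z,yaw):
    o=observe();p=o['tcp_pos'];a=o['tcp_rot'][2];Y=yaw+180*round((a-yaw)/180)
    r=np.radians(Y);d=np.array([x,y,z])-p
    print("t%.2f"%o['t'],"tcp",p.round(4),"yaw %.2f"%a,"F",o['wrist_force'].round(1),"w %.4f"%o['width'])
    print("roll first: %.2f ; then in tool: x %.4f y %.4f z %.4f"%(-(Y-a),d[0]*np.cos(r)+d[1]*np.sin(r),d[0]*np.sin(r)-d[1]*np.cos(r),-d[2]))
E
python3 -c "
from h import *
rel(.513,.139,.26,1.3)"
```

```text
t0.15 tcp [0.1779 0.651  0.2308] yaw 164.71 F [0.  0.7 0. ] w 0.0855
roll first: -16.59 ; then in tool: x -0.3234 y -0.5195 z -0.0292
```

arm_command --targets '[{"roll": -8.3,"z": -0.015},{"roll": -8.3,"z": -0.015},{"x": -0.023,"y": -0.037},{"x": -0.023,"y": -0.037},{"x": -0.023,"y": -0.037},{"x": -0.023,"y": -0.037},{"x": -0.023,"y": -0.037},{"x": -0.023,"y": -0.037},{"x": -0.023,"y": -0.037},{"x": -0.023,"y": -0.037}]' --squeeze 40

```text
schema error: expected keys claw, x, y, z, roll
```

arm_command --targets '[{"x": -0.023,"y": -0.037},{"x": -0.023,"y": -0.037},{"x": -0.023,"y": -0.037},{"x": -0.023,"y": -0.037},{"x": -0.023,"y": -0.037},{"x": -0.023,"y": -0.037},{},{},{}]'

```text
schema error: expected keys claw, x, y, z, roll
```

```bash
python3 -c "
from h import *
rel(.513,.139,.26,1.3)
snap('top','t1.png')"
```

```text
t0.15 tcp [0.1779 0.651  0.2308] yaw 164.71 F [0.  0.7 0. ] w 0.0855
roll first: -16.59 ; then in tool: x -0.3234 y -0.5195 z -0.0292
```

arm_command --targets '[{"claw": 0.085,"x": 0,"y": 0,"z": -0.015,"roll": -8.3},{"claw": 0.085,"x": 0,"y": 0,"z": -0.015,"roll": -8.3},{"claw": 0.085,"x": -0.023,"y": -0.037,"z": 0,"roll": 0},{"claw": 0.085,"x": -0.023,"y": -0.037,"z": 0,"roll": 0},{"claw": 0.085,"x": -0.023,"y": -0.037,"z": 0,"roll": 0},{"claw": 0.085,"x": -0.023,"y": -0.037,"z": 0,"roll": 0},{"claw": 0.085,"x": -0.023,"y": -0.037,"z": 0,"roll": 0},{"claw": 0.085,"x": -0.023,"y": -0.037,"z": 0,"roll": 0},{"claw": 0.085,"x": -0.023,"y": -0.037,"z": 0,"roll": 0},{"claw": 0.085,"x": -0.023,"y": -0.037,"z": 0,"roll": 0}]' --squeeze 40

```text
t: 1.2
tcp_pos: [0.3692, 0.3578, 0.2613]
tcp_rot: [180.0, 0.0, -178.7]
wrist_force: [0.8, -0.1, 0.2]
width: 0.0854
```

arm_command --targets '[{"claw": 0.085,"x": -0.023,"y": -0.037,"z": 0,"roll": 0},{"claw": 0.085,"x": -0.023,"y": -0.037,"z": 0,"roll": 0},{"claw": 0.085,"x": -0.023,"y": -0.037,"z": 0,"roll": 0},{"claw": 0.085,"x": -0.023,"y": -0.037,"z": 0,"roll": 0},{"claw": 0.085,"x": -0.023,"y": -0.037,"z": 0,"roll": 0},{"claw": 0.085,"x": -0.023,"y": -0.037,"z": 0,"roll": 0},{"claw": 0.085,"x": 0,"y": 0,"z": 0,"roll": 0},{"claw": 0.085,"x": 0,"y": 0,"z": 0,"roll": 0},{"claw": 0.085,"x": 0,"y": 0,"z": 0,"roll": 0}]'

```text
t: 2.1
tcp_pos: [0.5114, 0.1412, 0.2613]
tcp_rot: [180.0, -0.0, -178.7]
wrist_force: [0.1, -0.6, -0.2]
width: 0.085
```

```bash
python3 -c "
from h import *
rel(.513,.139,.26,1.3)
snap('top','t1.png')"
```

```text
t2.10 tcp [0.5114 0.1412 0.2613] yaw -178.66 F [ 0.1 -0.6 -0.2] w 0.0850
roll first: 0.04 ; then in tool: x -0.0016 y -0.0023 z 0.0013
```

View pics/t1.png

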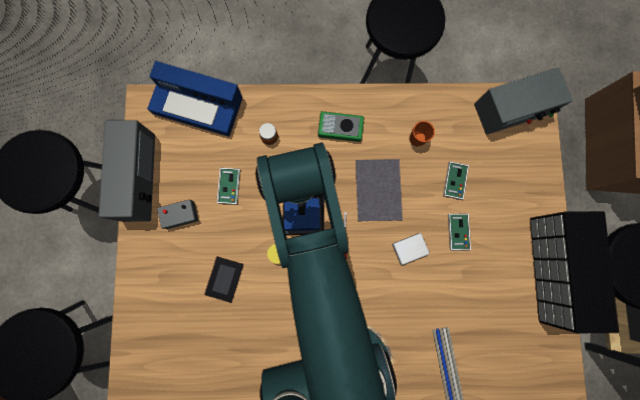

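arm_command --targets '[{"claw": 0.085,"x": -0.0016,"y": -0.0023,"z": 0.03,"roll": 0},{"claw": 0.085,"x": 0,"y": 0,"z": 0.03,"roll": 0},{"claw": 0.085,"x": 0,"y": 0,"z": 0.03,"roll": 0},{"claw": 0.085,"x": 0,"y": 0,"z": 0.026,"roll": 0},{"claw": 0.085,"x": 0,"y": 0,"z": 0,"roll": 0},{"claw": 0.01,"x": 0,"y": 0,"z": 0,"roll": 0},{"claw": 0.01,"x": 0,"y": 0,"z": 0,"roll": 0},{"claw": 0.01,"x": 0,"y": 0,"z": 0,"roll": 0},{"claw": 0.01,"x": 0,"y": 0,"z": 0,"roll": 0},{"claw": 0.01,"x": 0,"y": 0,"z": 0,"roll": 0}]' --squeeze 40

```text
t: 3.15
tcp_pos: [0.5137, 0.1386, 0.146]
tcp_rot: [180.0, 0.1, -178.7]
wrist_force: [0.2, 1.4, -1.6]
width: 0.0193
```

arm_command --targets '[{"claw": 0.01,"x": 0,"y": 0,"z": 0,"roll": 0},{"claw": 0.01,"x": 0,"y": 0,"z": 0,"roll": 0},{"claw": 0.01,"x": 0,"y": 0,"z": 0,"roll": 0}]'

```text
t: 3.45
tcp_pos: [0.5137, 0.1387, 0.1459]
tcp_rot: [180.0, 0.1, -178.7]
wrist_force: [-0.1, 2.8, 5.9]
width: 0.0194
```

Bar gripped (19.4 mm). Lift, with a higher squeeze.

arm_command --targets '[{"claw": 0.01,"x": 0,"y": 0,"z": -0.002,"roll": 0},{"claw": 0.01,"x": 0,"y": 0,"z": -0.008,"roll": 0},{"claw": 0.01,"x": 0,"y": 0,"z": -0.02,"roll": 0},{"claw": 0.01,"x": 0,"y": 0,"z": -0.02,"roll": 0},{"claw": 0.01,"x": 0,"y": 0,"z": -0.02,"roll": 0},{"claw": 0.01,"x": 0,"y": 0,"z": -0.02,"roll": 0},{"claw": 0.01,"x": 0,"y": 0,"z": -0.02,"roll": 0},{"claw": 0.01,"x": 0,"y": 0,"z": -0.01,"roll": 0},{"claw": 0.01,"x": 0,"y": 0,"z": 0,"roll": 0}]' --squeeze 70

```text
t: 4.35
tcp_pos: [0.5137, 0.1383, 0.2665]
tcp_rot: [180.0, 0.1, -178.7]
wrist_force: [-0.6, -1.1, -3.6]
width: 0.019
```

```bash
python3 -c "
from h import *
rel(.571,-.117,.27,1)
snap('scene','s2.png')"
```

```text
t4.35 tcp [0.5137 0.1383 0.2665] yaw -178.69 F [-0.6 -1.1 -3.6] w 0.0190
roll first: 0.31 ; then in tool: x -0.0528 y -0.2563 z -0.0035
```

View pics/s2.png

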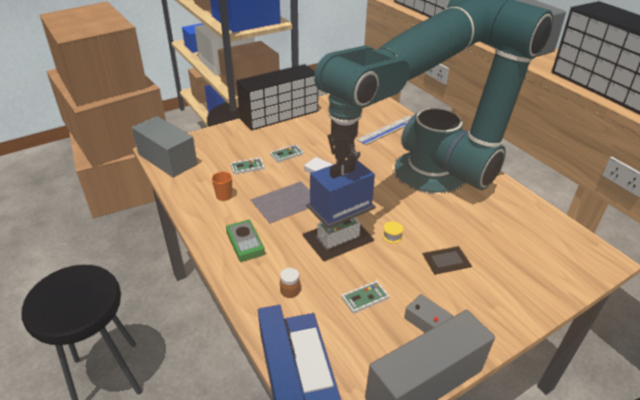

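arm_command --targets '[{"claw": 0.01,"x": -0.0066,"y": -0.032,"z": 0,"roll": 0.3},{"claw": 0.01,"x": -0.0066,"y": -0.032,"z": 0,"roll": 0},{"claw": 0.01,"x": -0.0066,"y": -0.032,"z": 0,"roll": 0},{"claw": 0.01,"x": -0.0066,"y": -0.032,"z": 0,"roll": 0},{"claw": 0.01,"x": -0.0066,"y": -0.032,"z": 0,"roll": 0},{"claw": 0.01,"x": -0.0066,"y": -0.032,"z": 0,"roll": 0},{"claw": 0.01,"x": -0.0066,"y": -0.032,"z": 0,"roll": 0},{"claw": 0.01,"x": -0.0066,"y": -0.032,"z": 0,"roll": 0},{"claw": 0.01,"x": 0,"y": 0,"z": 0,"roll": 0}]'

```text
t: 5.3
tcp_pos: [0.5709, -0.1197, 0.2632]
tcp_rot: [-180.0, -0.2, -179.2]
wrist_force: [0.4, 0.4, -3.4]
width: 0.0191
```

arm_command --targets '[{"claw": 0.01,"x": 0,"y": 0,"z": 0.03,"roll": 0},{"claw": 0.01,"x": 0,"y": 0,"z": 0.03,"roll": 0},{"claw": 0.01,"x": 0,"y": 0,"z": 0.03,"roll": 0},{"claw": 0.01,"x": 0,"y": 0,"z": 0.02,"roll": 0},{"claw": 0.01,"x": 0,"y": 0,"z": 0.01,"roll": 0},{"claw": 0.01,"x": 0,"y": 0,"z": 0.004,"roll": 0},{"claw": 0.01,"x": 0,"y": 0,"z": 0.002,"roll": 0},{"claw": 0.01,"x": 0,"y": 0,"z": 0,"roll": 0},{"claw": 0.01,"x": 0,"y": 0,"z": 0,"roll": 0}]'

```text
t: 6.2
tcp_pos: [0.5712, -0.1167, 0.1403]
tcp_rot: [-180.0, 0.1, -179.0]
wrist_force: [1.0, -0.3, -3.4]
width: 0.0187
```

arm_command --targets '[{"claw": 0.01,"x": 0,"y": 0,"z": 0.001,"roll": 0},{"claw": 0.01,"x": 0,"y": 0,"z": 0.001,"roll": 0},{"claw": 0.01,"x": 0,"y": 0,"z": 0.001,"roll": 0},{"claw": 0.01,"x": 0,"y": 0,"z": 0,"roll": 0},{"claw": 0.01,"x": 0,"y": 0,"z": 0,"roll": 0}]'

```text
t: 6.7
tcp_pos: [0.5712, -0.1164, 0.1379]
tcp_rot: [180.0, 0.1, -179.0]
wrist_force: [-5.3, 4.2, 10.1]
width: 0.0192
```

Touching (about 10 N up). Release and rise.

arm_command --targets '[{"claw": 0.04,"x": 0,"y": 0,"z": 0,"roll": 0},{"claw": 0.085,"x": 0,"y": 0,"z": 0,"roll": 0},{"claw": 0.085,"x": 0,"y": 0,"z": 0,"roll": 0},{"claw": 0.085,"x": 0,"y": 0,"z": 0,"roll": 0},{"claw": 0.085,"x": 0,"y": 0,"z": -0.03,"roll": 0},{"claw": 0.085,"x": 0,"y": 0,"z": -0.04,"roll": 0},{"claw": 0.085,"x": 0,"y": 0,"z": -0.04,"roll": 0},{"claw": 0.085,"x": 0,"y": 0,"z": 0,"roll": 0}]'

```text
t: 7.5
tcp_pos: [0.5723, -0.117, 0.2524]
tcp_rot: [-179.9, 0.4, -179.0]
wrist_force: [0.9, 0.0, -0.1]
width: 0.0847
```

Run:
```python
from h import *
p,d=snap("top","t3.png");P=cloud("top",d)
rel(.599,-.378,.25,-12.4)
# pile & stand
hsv=cv2.cvtColor(p,cv2.COLOR_BGR2HSV)
x0,x1,y0,y1=.38,.66,.02,.26
R=(P[...,0]>x0)&(P[...,0]<x1)&(P[...,1]>y0)&(P[...,1]<y1)
m=R&(P[...,2]>.025);print("pile",m.sum(),rect(P[m][:,:2]),np.percentile(P[m][:,2],[10,50,90]))
st=(R&(hsv[...,2]<60)).astype(np.uint8)*255|(m*255).astype(np.uint8)
c=max(cv2.findContours(st,cv2.RETR_EXTERNAL,cv2.CHAIN_APPROX_NONE)[0],key=cv2.contourArea)
print("stand",rect(plane("top",c.reshape(-1,2),.01)))
cv2.imwrite("pics/c3.png",cv2.resize(p[150:260,240:420],None,fx=4,fy=4,interpolation=cv2.INTER_CUBIC))
```

```text
t7.55 tcp [ 0.5717 -0.1168  0.2492] yaw -178.99 F [ 0.4  1.1 -1.2] w 0.0847
roll first: 13.41 ; then in tool: x -0.0827 y -0.2492 z -0.0008
pile 828 (array([0.46861029, 0.15370221]), [100.352783203125, 230.42457580566406], np.float32(-21.678665)) [0.0568239  0.06198974 0.0669578 ]
stand (array([0.51624701, 0.13725461]), [133.30734252929688, 188.1555938720703], np.float32(-0.73591614))
```

View pics/c3.png

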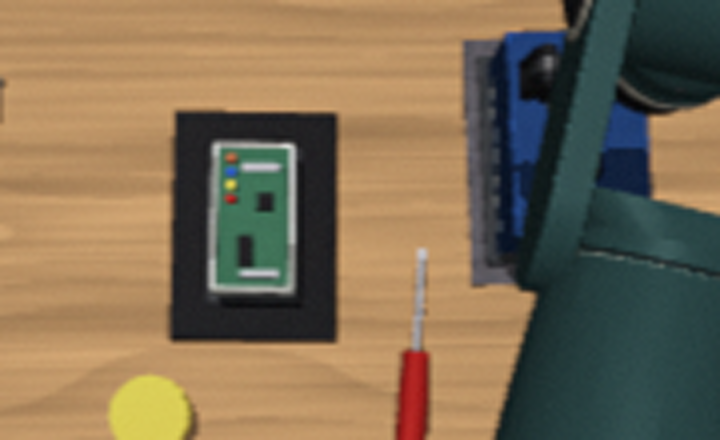

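Run:
```python
from h import *
p,d=snap("top");P=cloud("top",d)
hsv=cv2.cvtColor(p,cv2.COLOR_BGR2HSV)
R=(P[...,0]>.43)&(P[...,0]<.6)&(P[...,1]>.08)&(P[...,1]<.2)
m=R&(P[...,2]>.05);print("pile depth",m.sum(),rect(P[m][:,:2]),np.percentile(P[m][:,2],[10,50,90]))
k=np.zeros(p.shape[:2],np.uint8);s=np.s_[180:228,288:320]
H,S,V=cv2.split(hsv[s]);k[s]=(((S<60)&(V>90))|((H>40)&(H<100)&(S>50)&(V>50)))*255
c=max(cv2.findContours(k,cv2.RETR_EXTERNAL,cv2.CHAIN_APPROX_NONE)[0],key=cv2.contourArea)
for z in(.055,.06,.065):print("pile col",z,rect(plane("top",c.reshape(-1,2),z)))
st=np.zeros_like(k);s=np.s_[175:240,278:328];st[s]=((hsv[s][...,2]<75))*255;st|=k
c=max(cv2.findContours(cv2.morphologyEx(st,cv2.MORPH_CLOSE,np.ones((3,3))),cv2.RETR_EXTERNAL,cv2.CHAIN_APPROX_NONE)[0],key=cv2.contourArea)
r=plane("top",c.reshape(-1,2),.01);print("stand",rect(r))
print(P[208:212,300:306,2].round(4), 'bench',np.median(P[180:230,333:338,2]))
```

```text
pile depth 770 (array([0.51677441, 0.1362038 ]), [64.2630386352539, 120.48892974853516], np.float32(-0.53287506)) [0.05879807 0.06250155 0.06753484]
pile col 0.055 (array([0.51676001, 0.13804517]), [67.96426391601562, 123.62505340576172], np.float32(-0.53147125))
pile col 0.06 (array([0.51611127, 0.13793298]), [67.70594024658203, 123.15512084960938], np.float32(-0.53147125))
pile col 0.065 (array([0.51546277, 0.13782079]), [67.44759368896484, 122.68524932861328], np.float32(-0.53147125))
stand (array([0.51642084, 0.1373495 ]), [133.92250061035156, 188.19827270507812], np.float32(-0.60279083))
[[0.0625 0.0613 0.0622 0.0667 0.0586 0.0643]
 [0.0675 0.067  0.0636 0.065  0.0613 0.0646]
 [0.0692 0.0704 0.066  0.0672 0.0591 0.0571]
 [0.0631 0.0664 0.068  0.0644 0.0628 0.0605]] bench 0.00023333366105848796
```

arm_command --targets '[{"claw": 0.085,"x": 0,"y": 0,"z": 0,"roll": 6.7},{"claw": 0.085,"x": 0,"y": 0,"z": 0,"roll": 6.7},{"claw": 0.085,"x": -0.0138,"y": -0.0415,"z": 0,"roll": 0},{"claw": 0.085,"x": -0.0138,"y": -0.0415,"z": 0,"roll": 0},{"claw": 0.085,"x": -0.0138,"y": -0.0415,"z": 0,"roll": 0},{"claw": 0.085,"x": -0.0138,"y": -0.0415,"z": 0,"roll": 0},{"claw": 0.085,"x": -0.0138,"y": -0.0415,"z": 0.02,"roll": 0},{"claw": 0.085,"x": -0.0138,"y": -0.0415,"z": 0.03,"roll": 0},{"claw": 0.085,"x": 0,"y": 0,"z": 0.05,"roll": 0},{"claw": 0.085,"x": 0,"y": 0,"z": 0.05,"roll": 0}]'

```text
t: 8.6
tcp_pos: [0.5972, -0.3761, 0.0946]
tcp_rot: [180.0, -0.1, 167.5]
wrist_force: [0.6, -0.1, -0.7]
width: 0.0851
```

arm_command --targets '[{"claw": 0.085,"x": 0,"y": 0,"z": 0.03,"roll": 0},{"claw": 0.085,"x": 0,"y": 0,"z": 0,"roll": 0},{"claw": 0.085,"x": 0,"y": 0,"z": 0,"roll": 0}]'

```text
t: 8.9
tcp_pos: [0.598, -0.375, 0.068]
tcp_rot: [180.0, -0.1, 167.6]
wrist_force: [0.2, -0.7, 0.5]
width: 0.0852
```

Run:
```python
from h import *
rel(.599,-.378,.03,-12.4)
p,d=snap("top");P=cloud("top",d);q,e=snap("scene")
R=(P[...,0]>.45)&(P[...,0]<.69)&(P[...,1]>-.22)&(P[...,1]<-.02)
m=R&(P[...,2]>.12)&(P[...,2]<.145);print("covtop",m.sum(),rect(P[m][:,:2]),np.median(P[m][:,2]))
a=cv2.resize(p[130:260,400:520],None,fx=3.3,fy=3.3,interpolation=cv2.INTER_CUBIC)
u,v=proj("scene",[.6,-.378,.03])[0].astype(int);print(u,v)
b=cv2.resize(q[v-65:v+65,u-60:u+60],(a.shape[1],a.shape[0]),interpolation=cv2.INTER_CUBIC)
cv2.imwrite("pics/c4.png",np.hstack([a,b]))
```

```text
t8.90 tcp [ 0.598 -0.375  0.068] yaw 167.62 F [ 0.2 -0.7  0.5] w 0.0852
roll first: 0.02 ; then in tool: x -0.0017 y -0.0028 z 0.0380
covtop 1586 (array([ 0.57126746, -0.11658483]), [106.4066162109375, 161.70240783691406], np.float32(1.1156158)) 0.1321684756443966
246 160
```

View pics/c4.png

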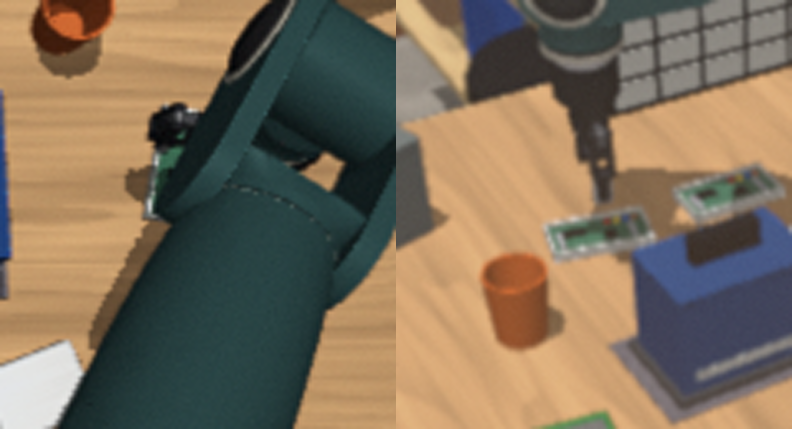

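Run:
```python
from h import *
for z in(.06,.068,.075,.081,.09):
    print(z,[proj("scene",[.598+s*.215*r,-.375+s*.977*r,z])[0].round(1).tolist() for s in(1,-1) for r in (.043,.057)])
q,e=snap("scene")
cv2.imwrite("pics/c5.png",cv2.resize(q[120:190,205:305],None,fx=8,fy=8,interpolation=cv2.INTER_CUBIC))
```

```text
0.06 [[248.9, 160.5], [249.8, 162.5], [244.0, 148.5], [243.3, 146.7]]
0.068 [[248.8, 158.7], [249.6, 160.7], [243.9, 146.8], [243.1, 144.9]]
0.075 [[248.6, 157.1], [249.5, 159.1], [243.7, 145.3], [243.0, 143.4]]
0.081 [[248.5, 155.8], [249.4, 157.8], [243.6, 143.9], [242.8, 142.1]]
0.09 [[248.3, 153.8], [249.2, 155.8], [243.4, 142.0], [242.6, 140.1]]
```

View pics/c5.png

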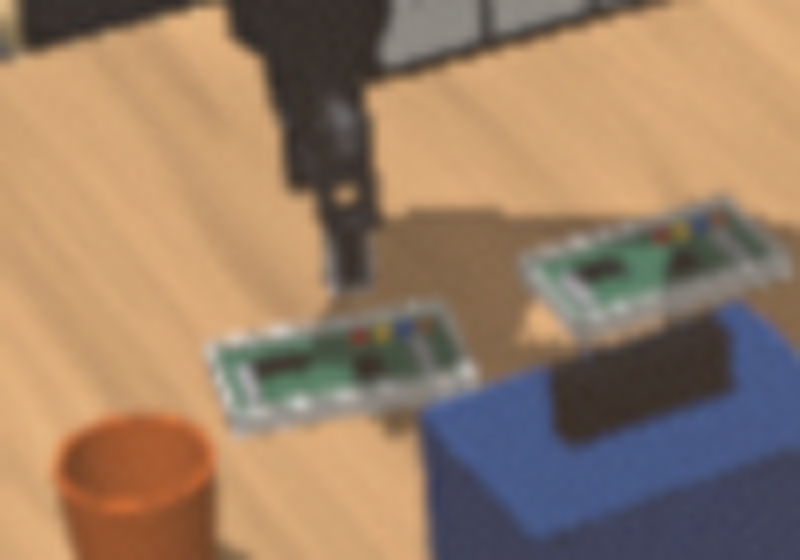

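arm_command --targets '[{"claw": 0.085,"x": -0.0017,"y": -0.0028,"z": 0.02,"roll": 0},{"claw": 0.085,"x": 0,"y": 0,"z": 0.02,"roll": 0},{"claw": 0.085,"x": 0,"y": 0,"z": 0.015,"roll": 0},{"claw": 0.085,"x": 0,"y": 0,"z": 0.01,"roll": 0},{"claw": 0.085,"x": 0,"y": 0,"z": 0.005,"roll": 0},{"claw": 0.085,"x": 0,"y": 0,"z": 0,"roll": 0},{"claw": 0.085,"x": 0,"y": 0,"z": 0,"roll": 0}]' --squeeze 30

```text
t: 9.75
tcp_pos: [0.5995, -0.3784, -0.0012]
tcp_rot: [-180.0, 0.0, 167.6]
wrist_force: [-0.3, 0.0, -0.2]
width: 0.0851
```

arm_command --targets '[{"claw": 0.05,"x": 0,"y": 0,"z": 0,"roll": 0},{"claw": 0.05,"x": 0,"y": 0,"z": 0,"roll": 0},{"claw": 0.05,"x": 0,"y": 0,"z": 0,"roll": 0},{"claw": 0.05,"x": 0,"y": 0,"z": 0,"roll": 0},{"claw": 0.05,"x": 0,"y": 0,"z": 0,"roll": 0}]'

```text
t: 10.25
tcp_pos: [0.5996, -0.3785, -0.0008]
tcp_rot: [-180.0, 0.1, 167.6]
wrist_force: [-1.3, 0.5, 6.7]
width: 0.0648
```

arm_command --targets '[{"claw": 0.05,"x": 0,"y": 0,"z": 0,"roll": 0},{"claw": 0.05,"x": 0,"y": 0,"z": -0.003,"roll": 0},{"claw": 0.05,"x": 0,"y": 0,"z": -0.01,"roll": 0},{"claw": 0.05,"x": 0,"y": 0,"z": -0.03,"roll": 0},{"claw": 0.05,"x": 0,"y": 0,"z": -0.04,"roll": 0},{"claw": 0.05,"x": 0,"y": 0,"z": -0.04,"roll": 0},{"claw": 0.05,"x": 0,"y": 0,"z": -0.04,"roll": 0},{"claw": 0.05,"x": 0,"y": 0,"z": -0.04,"roll": 0},{"claw": 0.05,"x": 0,"y": 0,"z": -0.04,"roll": 0},{"claw": 0.05,"x": 0,"y": 0,"z": 0,"roll": 0}]'

```text
t: 11.25
tcp_pos: [0.6002, -0.3789, 0.2489]
tcp_rot: [-179.8, 0.5, 167.6]
wrist_force: [0.6, -0.9, -1.4]
width: 0.0647
```

Run:
```python
from h import *
rel(.5163,.1373,.16,-0.6)
q,e=snap("scene");u,v=proj("scene",[.6,-.378,.24])[0].astype(int)
cv2.imwrite("pics/c6.png",cv2.resize(q[v-45:v+55,u-60:u+60],None,fx=5,fy=5,interpolation=cv2.INTER_CUBIC))
```

```text
t11.25 tcp [ 0.6002 -0.3789  0.2489] yaw 167.61 F [ 0.6 -0.9 -1.4] w 0.0647
roll first: -11.79 ; then in tool: x 0.0893 y 0.5153 z 0.0889
```

View pics/c6.png

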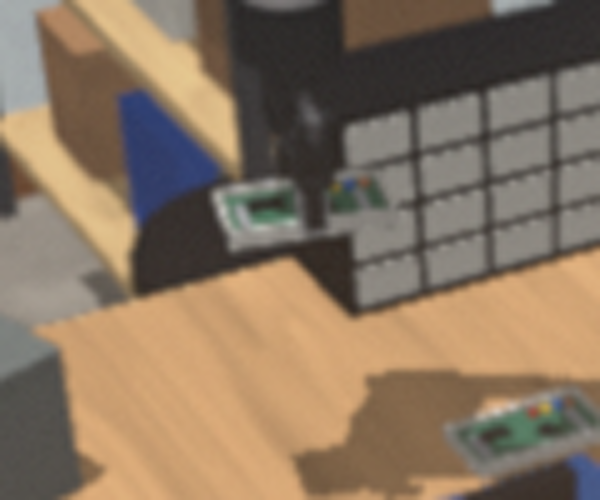

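arm_command --targets '[{"claw": 0.05,"x": 0,"y": 0,"z": 0,"roll": -5.9},{"claw": 0.05,"x": 0,"y": 0,"z": 0,"roll": -5.9},{"claw": 0.05,"x": 0.005,"y": 0.02,"z": 0,"roll": 0},{"claw": 0.05,"x": 0.008,"y": 0.042,"z": 0,"roll": 0},{"claw": 0.05,"x": 0.008,"y": 0.042,"z": 0,"roll": 0},{"claw": 0.05,"x": 0.008,"y": 0.042,"z": 0,"roll": 0},{"claw": 0.05,"x": 0.008,"y": 0.042,"z": 0,"roll": 0},{"claw": 0.05,"x": 0.008,"y": 0.042,"z": 0,"roll": 0},{"claw": 0.05,"x": 0.008,"y": 0.042,"z": 0,"roll": 0},{"claw": 0.05,"x": 0.008,"y": 0.042,"z": 0,"roll": 0}]'

```text
t: 12.3
tcp_pos: [0.5403, -0.062, 0.2399]
tcp_rot: [180.0, -0.1, 179.4]
wrist_force: [0.6, 0.3, -1.3]
width: 0.0648
```

arm_command --targets '[{"claw": 0.05,"x": 0.008,"y": 0.042,"z": 0,"roll": 0},{"claw": 0.05,"x": 0.008,"y": 0.042,"z": 0,"roll": 0},{"claw": 0.05,"x": 0.008,"y": 0.042,"z": 0,"roll": 0},{"claw": 0.05,"x": 0.0043,"y": 0.042,"z": 0,"roll": 0},{"claw": 0.05,"x": 0,"y": 0.033,"z": 0,"roll": 0},{"claw": 0.05,"x": 0,"y": 0,"z": 0.02,"roll": 0},{"claw": 0.05,"x": 0,"y": 0,"z": 0.04,"roll": 0},{"claw": 0.05,"x": 0,"y": 0,"z": 0.03,"roll": 0},{"claw": 0.05,"x": 0,"y": 0,"z": 0,"roll": 0},{"claw": 0.05,"x": 0,"y": 0,"z": 0,"roll": 0}]'

```text
t: 13.3
tcp_pos: [0.5149, 0.1376, 0.1512]
tcp_rot: [-180.0, -0.1, 179.4]
wrist_force: [0.1, 0.2, -2.1]
width: 0.0649
```

```bash
cat > chk.py <<'E'
from h import *
import sys
z=float(sys.argv[1]);rel(.5163,.1373,z,-0.6)
p,d=snap("top");q,e=snap("scene")
a=cv2.resize(p[160:250,260:345],None,fx=4.5,fy=4.5,interpolation=cv2.INTER_CUBIC)
u,v=proj("scene",[.516,.137,.09])[0].astype(int)
b=cv2.resize(q[v-50:v+40,u-42:u+43],(a.shape[1],a.shape[0]),interpolation=cv2.INTER_CUBIC)
cv2.imwrite("pics/"+sys.argv[2],np.hstack([a,b]))
E
python3 chk.py .066 c7.png
```

```text
t13.30 tcp [0.5149 0.1376 0.1512] yaw 179.41 F [ 0.1  0.2 -2.1] w 0.0649
roll first: 0.01 ; then in tool: x -0.0014 y -0.0003 z 0.0852
```

View pics/c7.png

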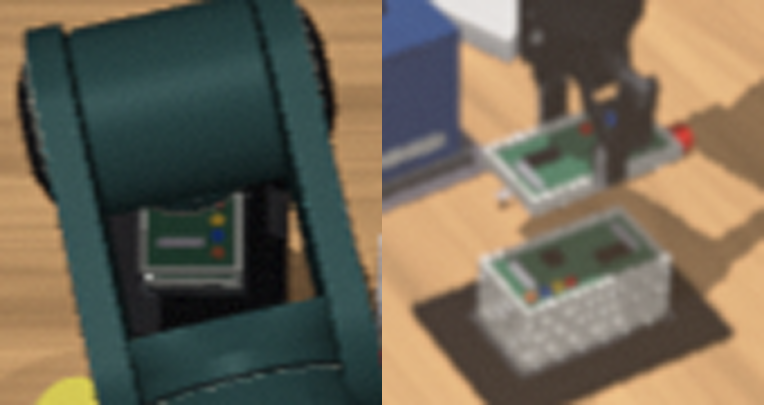

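arm_command --targets '[{"claw": 0.05,"x": -0.0014,"y": -0.0003,"z": 0.02,"roll": 0},{"claw": 0.05,"x": 0,"y": 0,"z": 0.02,"roll": 0},{"claw": 0.05,"x": 0,"y": 0,"z": 0.02,"roll": 0},{"claw": 0.05,"x": 0,"y": 0,"z": 0.012,"roll": 0},{"claw": 0.05,"x": 0,"y": 0,"z": 0.004,"roll": 0},{"claw": 0.05,"x": 0,"y": 0,"z": 0,"roll": 0},{"claw": 0.05,"x": 0,"y": 0,"z": 0,"roll": 0}]'

```text
t: 14.1
tcp_pos: [0.5171, 0.1375, 0.0763]
tcp_rot: [180.0, 0.1, 179.4]
wrist_force: [-0.2, -0.5, -0.4]
width: 0.0648
```

arm_command --targets '[{"claw": 0.05,"x": 0,"y": 0,"z": 0.001,"roll": 0},{"claw": 0.05,"x": 0,"y": 0,"z": 0.001,"roll": 0},{"claw": 0.05,"x": 0,"y": 0,"z": 0.001,"roll": 0},{"claw": 0.05,"x": 0,"y": 0,"z": 0,"roll": 0},{"claw": 0.05,"x": 0,"y": 0,"z": 0,"roll": 0}]'

```text
t: 14.6
tcp_pos: [0.5165, 0.1374, 0.072]
tcp_rot: [-180.0, -0.0, 179.4]
wrist_force: [0.2, -0.2, -1.0]
width: 0.065
```

arm_command --targets '[{"claw": 0.05,"x": 0,"y": 0,"z": 0.001,"roll": 0},{"claw": 0.05,"x": 0,"y": 0,"z": 0.001,"roll": 0},{"claw": 0.05,"x": 0,"y": 0,"z": 0.001,"roll": 0},{"claw": 0.05,"x": 0,"y": 0,"z": 0,"roll": 0},{"claw": 0.05,"x": 0,"y": 0,"z": 0,"roll": 0}]'

```text
t: 15.1
tcp_pos: [0.5165, 0.1374, 0.069]
tcp_rot: [-180.0, -0.0, 179.4]
wrist_force: [-0.1, -0.2, -2.3]
width: 0.0649
```

arm_command --targets '[{"claw": 0.05,"x": 0,"y": 0,"z": 0.001,"roll": 0},{"claw": 0.05,"x": 0,"y": 0,"z": 0.001,"roll": 0},{"claw": 0.05,"x": 0,"y": 0,"z": 0,"roll": 0},{"claw": 0.05,"x": 0,"y": 0,"z": 0,"roll": 0}]'

```text
t: 15.5
tcp_pos: [0.5165, 0.1374, 0.067]
tcp_rot: [-180.0, -0.0, 179.4]
wrist_force: [0.8, 0.2, -1.1]
width: 0.0652
```

arm_command --targets '[{"claw": 0.05,"x": 0,"y": 0,"z": 0.001,"roll": 0},{"claw": 0.05,"x": 0,"y": 0,"z": 0.001,"roll": 0},{"claw": 0.05,"x": 0,"y": 0,"z": 0,"roll": 0},{"claw": 0.05,"x": 0,"y": 0,"z": 0,"roll": 0}]'

```text
t: 15.9
tcp_pos: [0.5165, 0.1374, 0.065]
tcp_rot: [-180.0, -0.0, 179.4]
wrist_force: [0.6, 0.2, -1.8]
width: 0.0647
```

arm_command --targets '[{"claw": 0.05,"x": 0,"y": 0,"z": 0.001,"roll": 0},{"claw": 0.05,"x": 0,"y": 0,"z": 0.001,"roll": 0},{"claw": 0.05,"x": 0,"y": 0,"z": 0,"roll": 0},{"claw": 0.05,"x": 0,"y": 0,"z": 0,"roll": 0}]'

```text
t: 16.3
tcp_pos: [0.5166, 0.1374, 0.0631]
tcp_rot: [-180.0, 0.0, 179.4]
wrist_force: [-0.5, -0.1, 1.6]
width: 0.0647
```

arm_command --targets '[{"claw": 0.05,"x": 0,"y": 0,"z": 0.001,"roll": 0},{"claw": 0.05,"x": 0,"y": 0,"z": 0,"roll": 0},{"claw": 0.05,"x": 0,"y": 0,"z": 0,"roll": 0}]'

```text
t: 16.6
tcp_pos: [0.5166, 0.1374, 0.0621]
tcp_rot: [180.0, 0.0, 179.4]
wrist_force: [-0.9, -1.0, 3.3]
width: 0.0652
```

```bash
python3 chk.py .063 c8.png
```

```text
t16.60 tcp [0.5166 0.1374 0.0621] yaw 179.41 F [-0.9 -1.   3.3] w 0.0652
roll first: 0.01 ; then in tool: x 0.0003 y -0.0001 z -0.0009
```

View pics/c8.png

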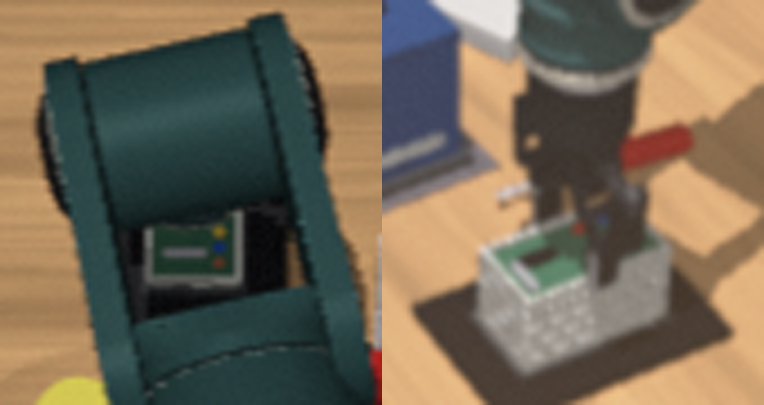

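arm_command --targets '[{"claw": 0.075,"x": 0,"y": 0,"z": 0,"roll": 0},{"claw": 0.085,"x": 0,"y": 0,"z": 0,"roll": 0},{"claw": 0.085,"x": 0,"y": 0,"z": 0,"roll": 0},{"claw": 0.085,"x": 0,"y": 0,"z": -0.02,"roll": 0},{"claw": 0.085,"x": 0,"y": 0,"z": -0.04,"roll": 0},{"claw": 0.085,"x": 0,"y": 0,"z": -0.04,"roll": 0},{"claw": 0.085,"x": 0,"y": 0,"z": -0.04,"roll": 0},{"claw": 0.085,"x": 0,"y": 0,"z": -0.04,"roll": 0},{"claw": 0.085,"x": 0,"y": 0,"z": 0,"roll": 0}]'

```text
t: 17.6
tcp_pos: [0.5179, 0.1377, 0.248]
tcp_rot: [179.9, 0.4, 179.4]
wrist_force: [0.6, 0.5, -0.1]
width: 0.085
```

```bash
python3 chk.py .25 c9.png; python3 -c "
from h import *
rel(.4257,-.3786,.23,.2)"
```

```text
t17.60 tcp [0.5179 0.1377 0.248 ] yaw 179.41 F [ 0.6  0.5 -0.1] w 0.0850
roll first: 0.01 ; then in tool: x 0.0016 y -0.0004 z -0.0020
t17.70 tcp [0.5168 0.1374 0.2426] yaw 179.41 F [-0.2  1.1 -0.1] w 0.0852
roll first: -0.79 ; then in tool: x 0.0929 y -0.5157 z 0.0126
```

View pics/c9.png

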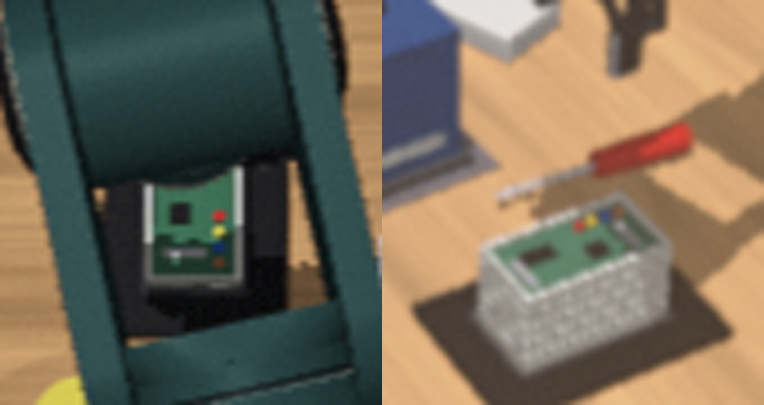

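arm_command --targets '[{"claw": 0.085,"x": 0,"y": -0.02,"z": 0,"roll": -0.8},{"claw": 0.085,"x": 0.008,"y": -0.042,"z": 0,"roll": 0},{"claw": 0.085,"x": 0.008,"y": -0.042,"z": 0,"roll": 0},{"claw": 0.085,"x": 0.008,"y": -0.042,"z": 0,"roll": 0},{"claw": 0.085,"x": 0.008,"y": -0.042,"z": 0,"roll": 0},{"claw": 0.085,"x": 0.008,"y": -0.042,"z": 0,"roll": 0},{"claw": 0.085,"x": 0.008,"y": -0.042,"z": 0,"roll": 0},{"claw": 0.085,"x": 0.008,"y": -0.042,"z": 0,"roll": 0},{"claw": 0.085,"x": 0.008,"y": -0.042,"z": 0,"roll": 0},{"claw": 0.085,"x": 0.008,"y": -0.042,"z": 0,"roll": 0}]'

```text
t: 18.7
tcp_pos: [0.4447, -0.2624, 0.2405]
tcp_rot: [179.9, -0.1, -179.8]
wrist_force: [0.9, -0.8, -0.3]
width: 0.085
```

arm_command --targets '[{"claw": 0.085,"x": 0.008,"y": -0.042,"z": 0,"roll": 0},{"claw": 0.085,"x": 0.008,"y": -0.042,"z": 0.02,"roll": 0},{"claw": 0.085,"x": 0.005,"y": -0.034,"z": 0.03,"roll": 0},{"claw": 0.085,"x": 0,"y": 0,"z": 0.04,"roll": 0},{"claw": 0.085,"x": 0,"y": 0,"z": 0.04,"roll": 0},{"claw": 0.085,"x": 0,"y": 0,"z": 0.04,"roll": 0},{"claw": 0.085,"x": 0,"y": 0,"z": 0.01,"roll": 0},{"claw": 0.085,"x": 0,"y": 0,"z": 0,"roll": 0},{"claw": 0.085,"x": 0,"y": 0,"z": 0,"roll": 0}]'

```text
t: 19.6
tcp_pos: [0.4257, -0.3794, 0.0636]
tcp_rot: [-179.9, 0.1, -179.8]
wrist_force: [1.3, -0.4, 0.2]
width: 0.0846
```

```bash
python3 -c "
from h import *
rel(.4257,-.3786,-.001,.2)
p,d=snap('top')
cv2.imwrite('pics/t10.png',p)"
```

```text
t19.60 tcp [ 0.4257 -0.3794  0.0636] yaw -179.78 F [ 1.3 -0.4  0.2] w 0.0846
roll first: 0.02 ; then in tool: x 0.0000 y 0.0008 z 0.0646
```

View pics/t10.png

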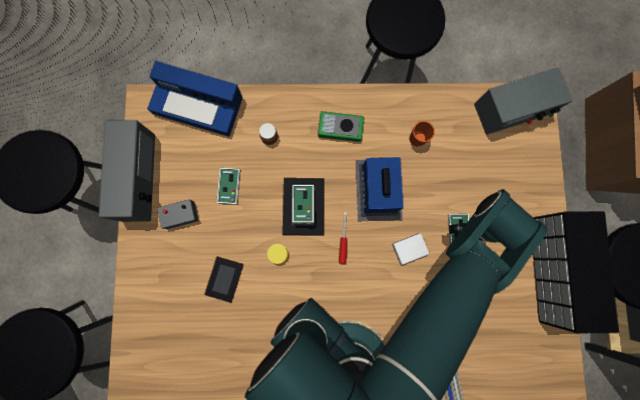

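arm_command --targets '[{"claw": 0.085,"x": 0,"y": 0.0008,"z": 0.02,"roll": 0},{"claw": 0.085,"x": 0,"y": 0,"z": 0.02,"roll": 0},{"claw": 0.085,"x": 0,"y": 0,"z": 0.015,"roll": 0},{"claw": 0.085,"x": 0,"y": 0,"z": 0.0095,"roll": 0},{"claw": 0.085,"x": 0,"y": 0,"z": 0,"roll": 0},{"claw": 0.085,"x": 0,"y": 0,"z": 0,"roll": 0}]'

```text
t: 20.25
tcp_pos: [0.4255, -0.3785, -0.0016]
tcp_rot: [-180.0, 0.0, -179.8]
wrist_force: [0.1, -0.3, -0.4]
width: 0.0849
```

arm_command --targets '[{"claw": 0.05,"x": 0,"y": 0,"z": 0,"roll": 0},{"claw": 0.05,"x": 0,"y": 0,"z": 0,"roll": 0},{"claw": 0.05,"x": 0,"y": 0,"z": 0,"roll": 0},{"claw": 0.05,"x": 0,"y": 0,"z": 0,"roll": 0},{"claw": 0.05,"x": 0,"y": 0,"z": 0,"roll": 0},{"claw": 0.05,"x": 0,"y": 0,"z": 0,"roll": 0}]'

```text
t: 20.85
tcp_pos: [0.4256, -0.3785, -0.0013]
tcp_rot: [-179.9, 0.1, -179.8]
wrist_force: [-1.2, 0.6, 5.9]
width: 0.0651
```

arm_command --targets '[{"claw": 0.05,"x": 0,"y": 0,"z": -0.003,"roll": 0},{"claw": 0.05,"x": 0,"y": 0,"z": -0.01,"roll": 0},{"claw": 0.05,"x": 0,"y": 0,"z": -0.03,"roll": 0},{"claw": 0.05,"x": 0,"y": 0,"z": -0.04,"roll": 0},{"claw": 0.05,"x": 0,"y": 0,"z": -0.04,"roll": 0},{"claw": 0.05,"x": 0,"y": 0,"z": -0.04,"roll": 0},{"claw": 0.05,"x": 0,"y": 0,"z": -0.04,"roll": 0},{"claw": 0.05,"x": 0,"y": 0,"z": -0.045,"roll": 0},{"claw": 0.05,"x": 0,"y": 0,"z": 0,"roll": 0}]'

```text
t: 21.75
tcp_pos: [0.4262, -0.3791, 0.2533]
tcp_rot: [-179.6, 0.4, -179.8]
wrist_force: [-0.6, -0.4, -1.5]
width: 0.0652
```

Run:
```python
from h import *
rel(.5163,.1373,.16,-0.6)
q,e=snap("scene");u,v=proj("scene",[.426,-.378,.24])[0].astype(int)
cv2.imwrite("pics/c11.png",cv2.resize(q[v-45:v+55,u-60:u+60],None,fx=5,fy=5,interpolation=cv2.INTER_CUBIC))
p=cv2.imread("pics/t10.png");hsv=cv2.cvtColor(p,cv2.COLOR_BGR2HSV);k=np.zeros(p.shape[:2],np.uint8);s=np.s_[180:230,288:320]
H,S,V=cv2.split(hsv[s]);k[s]=(((S<60)&(V>90))|((H>40)&(H<100)&(S>50)&(V>50)))*255
c=max(cv2.findContours(k,cv2.RETR_EXTERNAL,cv2.CHAIN_APPROX_NONE)[0],key=cv2.contourArea)
print("stack",rect(plane("top",c.reshape(-1,2),.079)))
```

```text
t21.75 tcp [ 0.4262 -0.3791  0.2533] yaw -179.78 F [-0.6 -0.4 -1.5] w 0.0652
roll first: 0.82 ; then in tool: x -0.0847 y 0.5173 z 0.0933
stack (array([0.51364099, 0.13756888]), [66.93975830078125, 121.37541961669922], np.float32(-0.48849487))
```

View pics/c11.png

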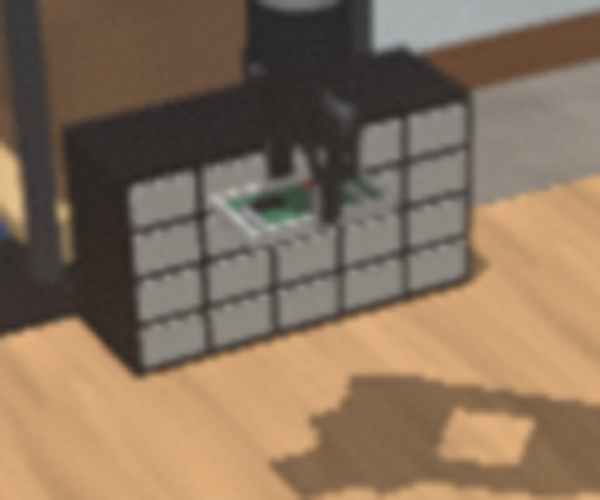

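arm_command --targets '[{"claw": 0.05,"x": 0,"y": 0.02,"z": 0,"roll": 0.8},{"claw": 0.05,"x": -0.008,"y": 0.042,"z": 0,"roll": 0},{"claw": 0.05,"x": -0.008,"y": 0.042,"z": 0,"roll": 0},{"claw": 0.05,"x": -0.008,"y": 0.042,"z": 0,"roll": 0},{"claw": 0.05,"x": -0.008,"y": 0.042,"z": 0,"roll": 0},{"claw": 0.05,"x": -0.008,"y": 0.042,"z": 0,"roll": 0},{"claw": 0.05,"x": -0.008,"y": 0.042,"z": 0,"roll": 0},{"claw": 0.05,"x": -0.008,"y": 0.042,"z": 0,"roll": 0},{"claw": 0.05,"x": -0.008,"y": 0.042,"z": 0,"roll": 0},{"claw": 0.05,"x": -0.008,"y": 0.042,"z": 0,"roll": 0}]'

```text
t: 22.8
tcp_pos: [0.5005, 0.0209, 0.2446]
tcp_rot: [-180.0, -0.1, 179.4]
wrist_force: [0.9, -0.1, -2.2]
width: 0.0647
```

arm_command --targets '[{"claw": 0.05,"x": -0.008,"y": 0.042,"z": 0,"roll": 0},{"claw": 0.05,"x": -0.004,"y": 0.042,"z": 0,"roll": 0},{"claw": 0.05,"x": 0,"y": 0.034,"z": 0,"roll": 0},{"claw": 0.05,"x": 0,"y": 0,"z": 0.02,"roll": 0},{"claw": 0.05,"x": 0,"y": 0,"z": 0.04,"roll": 0},{"claw": 0.05,"x": 0,"y": 0,"z": 0.03,"roll": 0},{"claw": 0.05,"x": 0,"y": 0,"z": 0,"roll": 0},{"claw": 0.05,"x": 0,"y": 0,"z": 0,"roll": 0}]'

```text
t: 23.6
tcp_pos: [0.5139, 0.1369, 0.1558]
tcp_rot: [-180.0, -0.1, 179.4]
wrist_force: [0.7, -0.0, -0.8]
width: 0.0654
```

```bash
python3 chk.py .088 c12.png
```

```text
t23.60 tcp [0.5139 0.1369 0.1558] yaw 179.41 F [ 0.7 -0.  -0.8] w 0.0654
roll first: 0.01 ; then in tool: x -0.0024 y 0.0005 z 0.0678
```

View pics/c12.png

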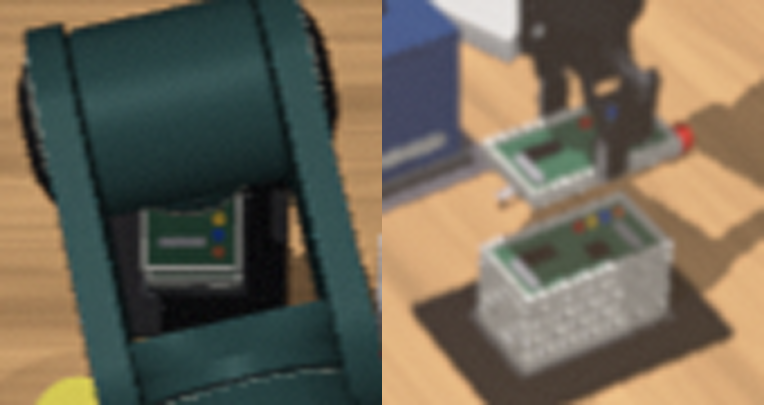

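arm_command --targets '[{"claw": 0.05,"x": -0.0015,"y": 0.0005,"z": 0.02,"roll": 0},{"claw": 0.05,"x": 0,"y": 0,"z": 0.02,"roll": 0},{"claw": 0.05,"x": 0,"y": 0,"z": 0.02,"roll": 0},{"claw": 0.05,"x": 0,"y": 0,"z": 0.008,"roll": 0},{"claw": 0.05,"x": 0,"y": 0,"z": 0.002,"roll": 0},{"claw": 0.05,"x": 0,"y": 0,"z": 0,"roll": 0},{"claw": 0.05,"x": 0,"y": 0,"z": 0,"roll": 0}]'

```text
t: 24.4
tcp_pos: [0.5163, 0.1375, 0.0869]
tcp_rot: [180.0, 0.1, 179.4]
wrist_force: [0.2, 0.8, -2.5]
width: 0.0647
```

arm_command --targets '[{"claw": 0.05,"x": 0,"y": 0,"z": 0.001,"roll": 0},{"claw": 0.05,"x": 0,"y": 0,"z": 0.001,"roll": 0},{"claw": 0.05,"x": 0,"y": 0,"z": 0.001,"roll": 0},{"claw": 0.05,"x": 0,"y": 0,"z": 0,"roll": 0},{"claw": 0.05,"x": 0,"y": 0,"z": 0,"roll": 0}]'

```text
t: 24.9
tcp_pos: [0.5157, 0.1374, 0.0825]
tcp_rot: [-180.0, -0.0, 179.4]
wrist_force: [0.3, 0.5, -0.9]
width: 0.0649
```

arm_command --targets '[{"claw": 0.05,"x": 0,"y": 0,"z": 0.001,"roll": 0},{"claw": 0.05,"x": 0,"y": 0,"z": 0.001,"roll": 0},{"claw": 0.05,"x": 0,"y": 0,"z": 0,"roll": 0},{"claw": 0.05,"x": 0,"y": 0,"z": 0,"roll": 0}]'

```text
t: 25.3
tcp_pos: [0.5157, 0.1374, 0.0805]
tcp_rot: [-180.0, -0.0, 179.4]
wrist_force: [0.5, 0.8, -1.3]
width: 0.0647
```

arm_command --targets '[{"claw": 0.05,"x": 0,"y": 0,"z": 0.001,"roll": 0},{"claw": 0.05,"x": 0,"y": 0,"z": 0.001,"roll": 0},{"claw": 0.05,"x": 0,"y": 0,"z": 0,"roll": 0},{"claw": 0.05,"x": 0,"y": 0,"z": 0,"roll": 0}]'

```text
t: 25.7
tcp_pos: [0.5156, 0.1375, 0.0785]
tcp_rot: [-180.0, -0.0, 179.4]
wrist_force: [0.0, -0.2, -1.1]
width: 0.0651
```

arm_command --targets '[{"claw": 0.05,"x": 0,"y": 0,"z": 0.001,"roll": 0},{"claw": 0.05,"x": 0,"y": 0,"z": 0.001,"roll": 0},{"claw": 0.05,"x": 0,"y": 0,"z": 0,"roll": 0},{"claw": 0.05,"x": 0,"y": 0,"z": 0,"roll": 0}]'

```text
t: 26.1
tcp_pos: [0.5157, 0.1375, 0.0766]
tcp_rot: [180.0, 0.0, 179.4]
wrist_force: [0.9, 0.4, -0.8]
width: 0.0647
```

arm_command --targets '[{"claw": 0.05,"x": 0,"y": 0,"z": 0.001,"roll": 0},{"claw": 0.05,"x": 0,"y": 0,"z": 0.001,"roll": 0},{"claw": 0.05,"x": 0,"y": 0,"z": 0,"roll": 0},{"claw": 0.05,"x": 0,"y": 0,"z": 0,"roll": 0}]'

```text
t: 26.5
tcp_pos: [0.5158, 0.1374, 0.0746]
tcp_rot: [180.0, 0.0, 179.4]
wrist_force: [-1.0, 0.7, 2.3]
width: 0.0651
```

arm_command --targets '[{"claw": 0.05,"x": 0,"y": 0,"z": 0.001,"roll": 0},{"claw": 0.05,"x": 0,"y": 0,"z": 0,"roll": 0},{"claw": 0.05,"x": 0,"y": 0,"z": 0,"roll": 0}]'

```text
t: 26.8
tcp_pos: [0.5157, 0.1374, 0.0736]
tcp_rot: [180.0, 0.0, 179.4]
wrist_force: [0.8, -0.1, 3.9]
width: 0.0652
```

arm_command --targets '[{"claw": 0.075,"x": 0,"y": 0,"z": 0,"roll": 0},{"claw": 0.085,"x": 0,"y": 0,"z": 0,"roll": 0},{"claw": 0.085,"x": 0,"y": 0,"z": 0,"roll": 0},{"claw": 0.085,"x": 0,"y": 0,"z": -0.02,"roll": 0},{"claw": 0.085,"x": 0,"y": 0,"z": -0.04,"roll": 0},{"claw": 0.085,"x": 0,"y": 0,"z": -0.04,"roll": 0},{"claw": 0.085,"x": 0,"y": 0,"z": -0.03,"roll": 0},{"claw": 0.085,"x": 0,"y": 0,"z": 0,"roll": 0}]'

```text
t: 27.6
tcp_pos: [0.5169, 0.1377, 0.2082]
tcp_rot: [179.9, 0.3, 179.4]
wrist_force: [-0.8, -0.1, -0.8]
width: 0.0847
```

```bash
python3 chk.py .25 c13.png; python3 -c "
from h import *
rel(.5869,.3874,.064,-3.7)"
```

```text
t27.60 tcp [0.5169 0.1377 0.2082] yaw 179.42 F [-0.8 -0.1 -0.8] w 0.0847
roll first: 0.02 ; then in tool: x 0.0006 y -0.0004 z -0.0418
t27.70 tcp [0.5158 0.1375 0.2036] yaw 179.42 F [-0.7 -0.2 -1. ] w 0.0851
roll first: 3.12 ; then in tool: x -0.0549 y 0.2540 z 0.1396
```

View pics/c13.png

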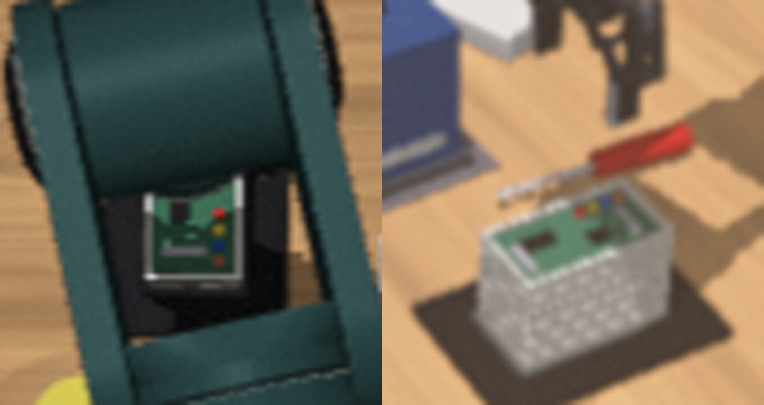

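arm_command --targets '[{"claw": 0.085,"x": 0,"y": 0,"z": 0,"roll": 3.1},{"claw": 0.085,"x": -0.008,"y": 0.036,"z": 0,"roll": 0},{"claw": 0.085,"x": -0.008,"y": 0.036,"z": 0,"roll": 0},{"claw": 0.085,"x": -0.008,"y": 0.036,"z": 0,"roll": 0},{"claw": 0.085,"x": -0.008,"y": 0.036,"z": 0,"roll": 0},{"claw": 0.085,"x": -0.008,"y": 0.036,"z": 0.01,"roll": 0},{"claw": 0.085,"x": -0.008,"y": 0.036,"z": 0.03,"roll": 0},{"claw": 0.085,"x": -0.007,"y": 0.038,"z": 0.04,"roll": 0},{"claw": 0.085,"x": 0,"y": 0,"z": 0.04,"roll": 0},{"claw": 0.085,"x": 0,"y": 0,"z": 0.02,"roll": 0}]'

```text
t: 28.7
tcp_pos: [0.5838, 0.3834, 0.061]
tcp_rot: [-179.8, -0.3, 176.4]
wrist_force: [1.1, 0.0, -0.2]
width: 0.085
```

arm_command --targets '[{"claw": 0.085,"x": 0,"y": 0,"z": 0,"roll": 0},{"claw": 0.085,"x": 0,"y": 0,"z": 0,"roll": 0},{"claw": 0.085,"x": 0,"y": 0,"z": 0,"roll": 0}]'

```text
t: 29.0
tcp_pos: [0.5865, 0.3837, 0.0692]
tcp_rot: [179.9, 0.1, 176.3]
wrist_force: [0.3, -0.4, 0.5]
width: 0.085
```

Run:
```python
from h import *
rel(.5869,.3874,-.001,-3.7)
q,e=snap("scene");u,v=proj("scene",[.587,.387,.04])[0].astype(int)
cv2.imwrite("pics/c14.png",cv2.resize(q[v-60:v+50,u-60:u+60],None,fx=5,fy=5,interpolation=cv2.INTER_CUBIC))
```

```text
t29.00 tcp [0.5865 0.3837 0.0692] yaw 176.30 F [ 0.3 -0.4  0.5] w 0.0850
roll first: -0.00 ; then in tool: x -0.0002 y 0.0037 z 0.0702
```

View pics/c14.png

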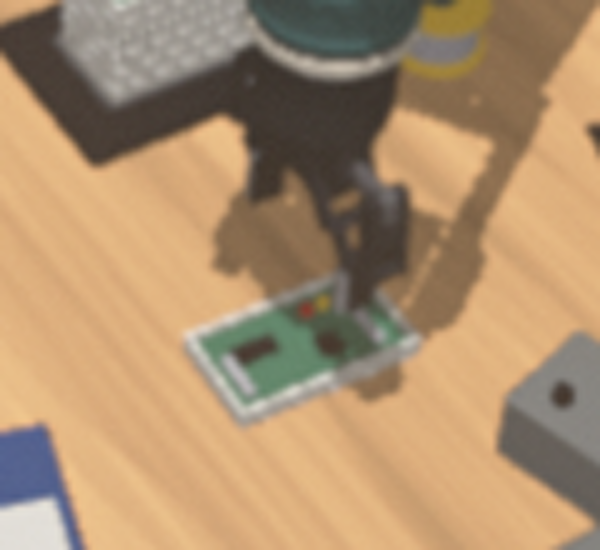

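arm_command --targets '[{"claw": 0.085,"x": 0,"y": 0.0037,"z": 0.02,"roll": 0},{"claw": 0.085,"x": 0,"y": 0,"z": 0.02,"roll": 0},{"claw": 0.085,"x": 0,"y": 0,"z": 0.015,"roll": 0},{"claw": 0.085,"x": 0,"y": 0,"z": 0.01,"roll": 0},{"claw": 0.085,"x": 0,"y": 0,"z": 0.005,"roll": 0},{"claw": 0.085,"x": 0,"y": 0,"z": 0,"roll": 0},{"claw": 0.085,"x": 0,"y": 0,"z": 0,"roll": 0}]'

```text
t: 29.75
tcp_pos: [0.5865, 0.3875, -0.0016]
tcp_rot: [180.0, 0.0, 176.3]
wrist_force: [1.1, 0.6, -0.1]
width: 0.0849
```

arm_command --targets '[{"claw": 0.05,"x": 0,"y": 0,"z": 0,"roll": 0},{"claw": 0.05,"x": 0,"y": 0,"z": 0,"roll": 0},{"claw": 0.05,"x": 0,"y": 0,"z": 0,"roll": 0},{"claw": 0.05,"x": 0,"y": 0,"z": 0,"roll": 0},{"claw": 0.05,"x": 0,"y": 0,"z": 0,"roll": 0},{"claw": 0.05,"x": 0,"y": 0,"z": 0,"roll": 0}]'

```text
t: 30.35
tcp_pos: [0.5866, 0.3875, -0.0013]
tcp_rot: [180.0, 0.1, 176.3]
wrist_force: [-2.0, -0.6, 6.5]
width: 0.065
```

arm_command --targets '[{"claw": 0.05,"x": 0,"y": 0,"z": -0.003,"roll": 0},{"claw": 0.05,"x": 0,"y": 0,"z": -0.01,"roll": 0},{"claw": 0.05,"x": 0,"y": 0,"z": -0.03,"roll": 0},{"claw": 0.05,"x": 0,"y": 0,"z": -0.04,"roll": 0},{"claw": 0.05,"x": 0,"y": 0,"z": -0.04,"roll": 0},{"claw": 0.05,"x": 0,"y": 0,"z": -0.04,"roll": 0},{"claw": 0.05,"x": 0,"y": 0,"z": 0,"roll": 0},{"claw": 0.05,"x": 0,"y": 0,"z": 0,"roll": 0}]'

```text
t: 31.15
tcp_pos: [0.5864, 0.3874, 0.162]
tcp_rot: [179.9, 0.1, 176.3]
wrist_force: [0.5, -0.1, -1.5]
width: 0.0648
```

Run:
```python
from h import *
rel(.5157,.1373,.16,-0.6)
q,e=snap("scene");u,v=proj("scene",[.587,.387,.15])[0].astype(int)
cv2.imwrite("pics/c15.png",cv2.resize(q[v-50:v+50,u-60:u+60],None,fx=5,fy=5,interpolation=cv2.INTER_CUBIC))
p,d=snap("top","t15.png");hsv=cv2.cvtColor(p,cv2.COLOR_BGR2HSV);k=np.zeros(p.shape[:2],np.uint8);s=np.s_[180:230,288:320]
H,S,V=cv2.split(hsv[s]);k[s]=(((S<60)&(V>90))|((H>40)&(H<100)&(S>50)&(V>50)))*255
c=max(cv2.findContours(k,cv2.RETR_EXTERNAL,cv2.CHAIN_APPROX_NONE)[0],key=cv2.contourArea)
print("stack",rect(plane("top",c.reshape(-1,2),.092)))
```

```text
t31.15 tcp [0.5864 0.3874 0.162 ] yaw 176.32 F [ 0.5 -0.1 -1.5] w 0.0648
roll first: -3.08 ; then in tool: x 0.0681 y -0.2509 z 0.0020
stack (array([0.5151106 , 0.13725703]), [66.28968048095703, 120.25365447998047], np.float32(-0.48657227))
```

View pics/c15.png

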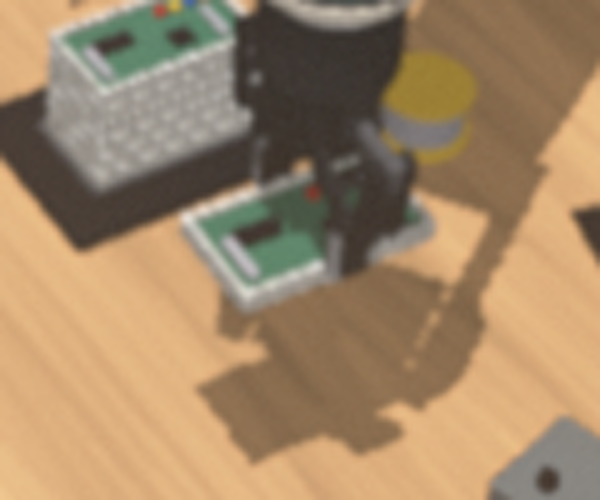

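View pics/t15.png

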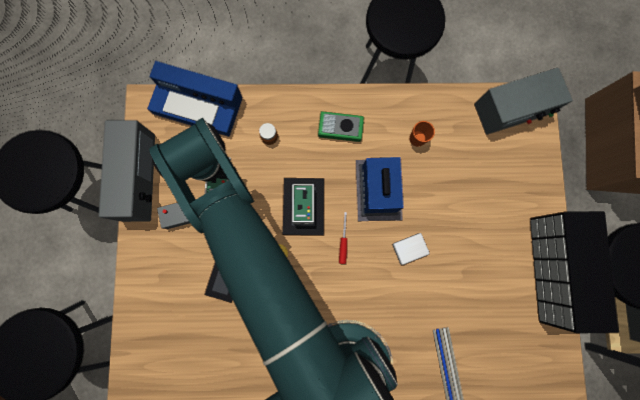

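arm_command --targets '[{"claw": 0.05,"x": 0,"y": 0,"z": 0,"roll": -3.1},{"claw": 0.05,"x": 0.0085,"y": -0.031,"z": 0,"roll": 0},{"claw": 0.05,"x": 0.0085,"y": -0.031,"z": 0,"roll": 0},{"claw": 0.05,"x": 0.0085,"y": -0.031,"z": 0,"roll": 0},{"claw": 0.05,"x": 0.0085,"y": -0.031,"z": 0,"roll": 0},{"claw": 0.05,"x": 0.0085,"y": -0.031,"z": 0,"roll": 0},{"claw": 0.05,"x": 0.0085,"y": -0.031,"z": 0,"roll": 0},{"claw": 0.05,"x": 0.0085,"y": -0.031,"z": 0,"roll": 0},{"claw": 0.05,"x": 0.0085,"y": -0.034,"z": 0,"roll": 0}]'

```text
t: 32.15
tcp_pos: [0.5145, 0.1359, 0.159]
tcp_rot: [-180.0, -0.1, 179.4]
wrist_force: [0.2, -0.7, -0.8]
width: 0.0646
```

arm_command --targets '[{"claw": 0.05,"x": 0,"y": 0,"z": 0.01,"roll": 0},{"claw": 0.05,"x": 0,"y": 0,"z": 0.02,"roll": 0},{"claw": 0.05,"x": 0,"y": 0,"z": 0.02,"roll": 0},{"claw": 0.05,"x": 0,"y": 0,"z": 0,"roll": 0},{"claw": 0.05,"x": 0,"y": 0,"z": 0,"roll": 0},{"claw": 0.05,"x": 0,"y": 0,"z": 0,"roll": 0}]'

```text
t: 32.75
tcp_pos: [0.5159, 0.1373, 0.1113]
tcp_rot: [180.0, 0.0, 179.4]
wrist_force: [0.3, 0.4, -1.4]
width: 0.0653
```

Run:
```python
from h import *
rel(.5157,.1373,.097,-0.6)
```

```text
t32.75 tcp [0.5159 0.1373 0.1113] yaw 179.43 F [ 0.3  0.4 -1.4] w 0.0653
roll first: 0.03 ; then in tool: x 0.0002 y -0.0000 z 0.0143
```

arm_command --targets '[{"claw": 0.05,"x": 0,"y": 0,"z": 0.006,"roll": 0},{"claw": 0.05,"x": 0,"y": 0,"z": 0.004,"roll": 0},{"claw": 0.05,"x": 0,"y": 0,"z": 0.002,"roll": 0},{"claw": 0.05,"x": 0,"y": 0,"z": 0.002,"roll": 0},{"claw": 0.05,"x": 0,"y": 0,"z": 0,"roll": 0},{"claw": 0.05,"x": 0,"y": 0,"z": 0,"roll": 0}]'

```text
t: 33.35
tcp_pos: [0.5157, 0.137, 0.0966]
tcp_rot: [180.0, 0.0, 179.4]
wrist_force: [0.8, 0.1, -1.5]
width: 0.0651
```

arm_command --targets '[{"claw": 0.05,"x": 0,"y": 0,"z": 0.001,"roll": 0},{"claw": 0.05,"x": 0,"y": 0,"z": 0.001,"roll": 0},{"claw": 0.05,"x": 0,"y": 0,"z": 0.001,"roll": 0},{"claw": 0.05,"x": 0,"y": 0,"z": 0,"roll": 0},{"claw": 0.05,"x": 0,"y": 0,"z": 0,"roll": 0}]'

```text
t: 33.85
tcp_pos: [0.5156, 0.137, 0.0935]
tcp_rot: [-180.0, -0.0, 179.4]
wrist_force: [0.7, -0.1, -2.1]
width: 0.0649
```

arm_command --targets '[{"claw": 0.05,"x": 0,"y": 0,"z": 0.001,"roll": 0},{"claw": 0.05,"x": 0,"y": 0,"z": 0.001,"roll": 0},{"claw": 0.05,"x": 0,"y": 0,"z": 0,"roll": 0},{"claw": 0.05,"x": 0,"y": 0,"z": 0,"roll": 0}]'

```text
t: 34.25
tcp_pos: [0.5156, 0.137, 0.0915]
tcp_rot: [-180.0, -0.0, 179.4]
wrist_force: [-0.1, 0.1, -1.9]
width: 0.0646
```

arm_command --targets '[{"claw": 0.05,"x": 0,"y": 0,"z": 0.001,"roll": 0},{"claw": 0.05,"x": 0,"y": 0,"z": 0.001,"roll": 0},{"claw": 0.05,"x": 0,"y": 0,"z": 0,"roll": 0},{"claw": 0.05,"x": 0,"y": 0,"z": 0,"roll": 0}]'

```text
t: 34.65
tcp_pos: [0.5157, 0.137, 0.0897]
tcp_rot: [180.0, 0.0, 179.4]
wrist_force: [-0.3, -0.3, -1.0]
width: 0.065
```

arm_command --targets '[{"claw": 0.05,"x": 0,"y": 0,"z": 0.001,"roll": 0},{"claw": 0.05,"x": 0,"y": 0,"z": 0.001,"roll": 0},{"claw": 0.05,"x": 0,"y": 0,"z": 0,"roll": 0},{"claw": 0.05,"x": 0,"y": 0,"z": 0,"roll": 0}]'

```text
t: 35.05
tcp_pos: [0.5157, 0.137, 0.0877]
tcp_rot: [180.0, 0.0, 179.4]
wrist_force: [-0.4, -0.6, 2.4]
width: 0.065
```

arm_command --targets '[{"claw": 0.05,"x": 0,"y": 0,"z": 0.001,"roll": 0},{"claw": 0.05,"x": 0,"y": 0,"z": 0,"roll": 0},{"claw": 0.05,"x": 0,"y": 0,"z": 0,"roll": 0}]'

```text
t: 35.35
tcp_pos: [0.5157, 0.137, 0.0867]
tcp_rot: [180.0, 0.0, 179.4]
wrist_force: [-0.8, 0.4, 2.6]
width: 0.0651
```

Touching. Release and rise.

arm_command --targets '[{"claw": 0.075,"x": 0,"y": 0,"z": 0,"roll": 0},{"claw": 0.085,"x": 0,"y": 0,"z": 0,"roll": 0},{"claw": 0.085,"x": 0,"y": 0,"z": 0,"roll": 0},{"claw": 0.085,"x": 0,"y": 0,"z": -0.02,"roll": 0},{"claw": 0.085,"x": 0,"y": 0,"z": -0.04,"roll": 0},{"claw": 0.085,"x": 0,"y": 0,"z": -0.04,"roll": 0},{"claw": 0.085,"x": 0,"y": 0,"z": -0.04,"roll": 0},{"claw": 0.085,"x": 0,"y": 0,"z": -0.03,"roll": 0},{"claw": 0.085,"x": 0,"y": 0,"z": 0,"roll": 0}]'

```text
t: 36.25
tcp_pos: [0.5166, 0.1372, 0.2612]
tcp_rot: [179.9, 0.3, 179.4]
wrist_force: [-0.4, 0.4, -0.3]
width: 0.0848
```

```bash
python3 chk.py .25 c16.png
cat > cov.py <<'E'
from h import *
import sys
p,d=snap("top",sys.argv[1]);P=cloud("top",d)
R=(P[...,0]>.40)&(P[...,0]<.72)&(P[...,1]>-.28)&(P[...,1]<.05)
m=R&(P[...,2]>.12)&(P[...,2]<.145);print("covtop",m.sum(),rect(P[m][:,:2]),np.median(P[m][:,2]))
m=R&(P[...,2]>.15)&(P[...,2]<.175);print("bar",m.sum(),rect(P[m][:,:2]) if m.sum()>5 else 0)
E
python3 cov.py t16.png
```

```text
t36.25 tcp [0.5166 0.1372 0.2612] yaw 179.41 F [-0.4  0.4 -0.3] w 0.0848
roll first: 0.01 ; then in tool: x 0.0003 y 0.0001 z 0.0112
covtop 1593 (array([ 0.57109631, -0.11691318]), [107.67106628417969, 161.2901153564453], np.float32(0.8362274)) 0.13207888722377326
bar 195 (array([ 0.5699696 , -0.11647327]), [20.865514755249023, 79.48359680175781], np.float32(-0.06354523))
```

View pics/c16.png

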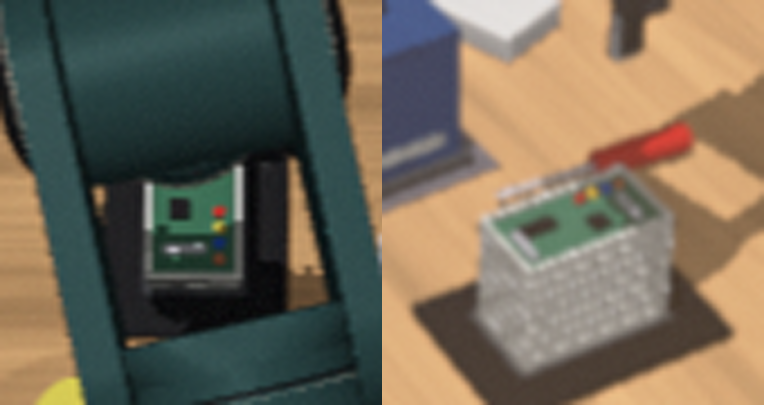

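View pics/t16.png

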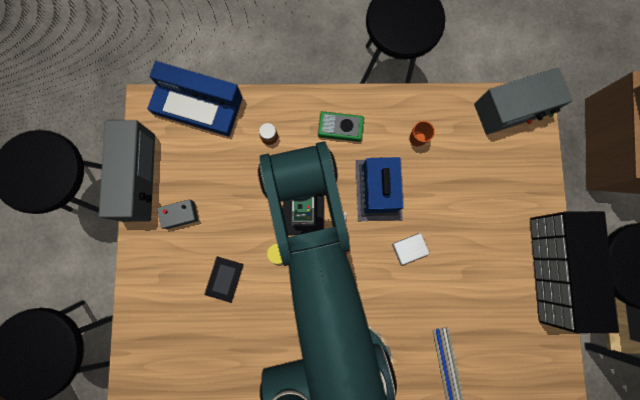

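```bash
python3 -c "
from h import *
rel(.571,-.1166,.26,1)"
```

```text
t36.40 tcp [0.5154 0.1369 0.2556] yaw 179.41 F [-0.   0.1 -0.8] w 0.0849
roll first: -1.59 ; then in tool: x -0.0512 y -0.2545 z -0.0044
```

arm_command --targets '[{"claw": 0.085,"x": 0,"y": 0,"z": 0,"roll": -1.6},{"claw": 0.085,"x": -0.0073,"y": -0.0363,"z": 0,"roll": 0},{"claw": 0.085,"x": -0.0073,"y": -0.0363,"z": 0,"roll": 0},{"claw": 0.085,"x": -0.0073,"y": -0.0363,"z": 0,"roll": 0},{"claw": 0.085,"x": -0.0073,"y": -0.0363,"z": 0,"roll": 0},{"claw": 0.085,"x": -0.0073,"y": -0.0363,"z": 0,"roll": 0},{"claw": 0.085,"x": -0.0073,"y": -0.0363,"z": 0,"roll": 0},{"claw": 0.085,"x": -0.0073,"y": -0.0363,"z": 0,"roll": 0},{"claw": 0.085,"x": 0,"y": 0,"z": 0,"roll": 0},{"claw": 0.085,"x": 0,"y": 0,"z": 0,"roll": 0}]'

```text
t: 37.4
tcp_pos: [0.5709, -0.1167, 0.2553]
tcp_rot: [180.0, -0.1, -179.0]
wrist_force: [-0.6, -0.6, 0.5]
width: 0.0848
```

```bash
python3 cov.py t17.png;python3 -c "
from h import *
rel(.571,-.1166,.138,1)
q,e=snap('scene');u,v=proj('scene',[.57,-.117,.17])[0].astype(int)
cv2.imwrite('pics/c17.png',cv2.resize(q[v-50:v+50,u-60:u+60],None,fx=5,fy=5,interpolation=cv2.INTER_CUBIC))"
```

```text
covtop 543 (array([ 0.56980927, -0.1163876 ]), [105.80891418457031, 158.72828674316406], np.float32(0.6638489)) 0.13188419935134843
bar 4 0
t37.45 tcp [ 0.5709 -0.116   0.2556] yaw -178.97 F [ 0.1  0.6 -0.4] w 0.0847
roll first: 0.03 ; then in tool: x -0.0001 y -0.0006 z 0.1176
```

View pics/c17.png

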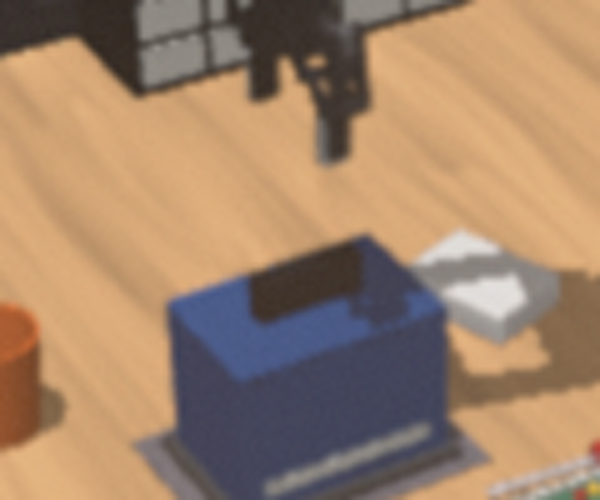

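View pics/t17.png

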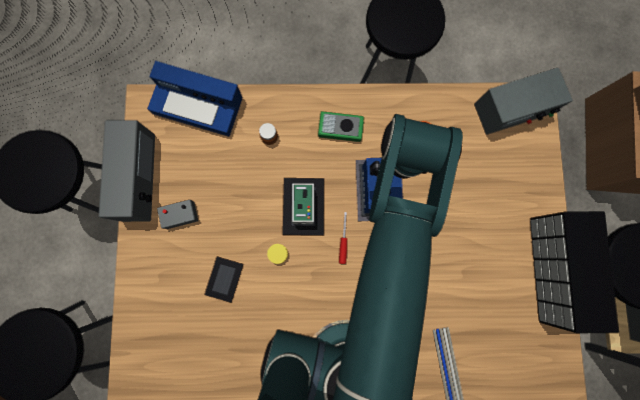

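arm_command --targets '[{"claw": 0.085,"x": 0,"y": -0.0006,"z": 0.03,"roll": 0},{"claw": 0.085,"x": 0,"y": 0,"z": 0.03,"roll": 0},{"claw": 0.085,"x": 0,"y": 0,"z": 0.03,"roll": 0},{"claw": 0.085,"x": 0,"y": 0,"z": 0.026,"roll": 0},{"claw": 0.085,"x": 0,"y": 0,"z": 0,"roll": 0},{"claw": 0.01,"x": 0,"y": 0,"z": 0,"roll": 0},{"claw": 0.01,"x": 0,"y": 0,"z": 0,"roll": 0},{"claw": 0.01,"x": 0,"y": 0,"z": 0,"roll": 0},{"claw": 0.01,"x": 0,"y": 0,"z": 0,"roll": 0},{"claw": 0.01,"x": 0,"y": 0,"z": 0,"roll": 0}]' --squeeze 40

```text
t: 38.5
tcp_pos: [0.5715, -0.1166, 0.1414]
tcp_rot: [180.0, 0.1, -179.0]
wrist_force: [2.2, 1.4, 1.0]
width: 0.019
```

arm_command --targets '[{"claw": 0.01,"x": 0,"y": 0,"z": 0,"roll": 0},{"claw": 0.01,"x": 0,"y": 0,"z": 0,"roll": 0},{"claw": 0.01,"x": 0,"y": 0,"z": 0,"roll": 0}]' --squeeze 70

```text
t: 38.8
tcp_pos: [0.5716, -0.1166, 0.1414]
tcp_rot: [180.0, 0.1, -179.0]
wrist_force: [-0.4, 3.8, 6.1]
width: 0.019
```

Run:
```python
from h import *
rel(.516,.1373,.29,-.6)
p,d=snap("top");hsv=cv2.cvtColor(p,cv2.COLOR_BGR2HSV);k=np.zeros(p.shape[:2],np.uint8);s=np.s_[175:230,285:320]
H,S,V=cv2.split(hsv[s]);k[s]=(((S<60)&(V>90))|((H>40)&(H<100)&(S>50)&(V>50)))*255
c=max(cv2.findContours(k,cv2.RETR_EXTERNAL,cv2.CHAIN_APPROX_NONE)[0],key=cv2.contourArea)
print("stack",rect(plane("top",c.reshape(-1,2),.105)))
cv2.imwrite("pics/c18.png",cv2.resize(p[165:245,270:335],None,fx=7,fy=7,interpolation=cv2.INTER_CUBIC))
```

```text
t38.80 tcp [ 0.5716 -0.1166  0.1414] yaw -178.98 F [-0.4  3.8  6.1] w 0.0190
roll first: 1.62 ; then in tool: x 0.0582 y 0.2533 z -0.1486
stack (array([0.5165498 , 0.13698236]), [65.61563110351562, 119.12109375], np.float32(-0.5316086))
```

View pics/c18.png

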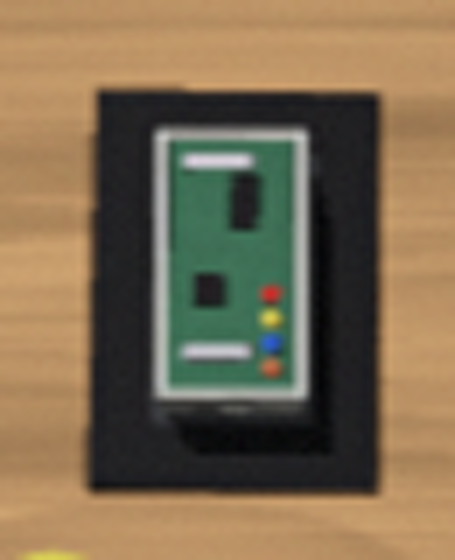

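arm_command --targets '[{"claw": 0.01,"x": 0,"y": 0,"z": -0.002,"roll": 0},{"claw": 0.01,"x": 0,"y": 0,"z": -0.008,"roll": 0},{"claw": 0.01,"x": 0,"y": 0,"z": -0.02,"roll": 0},{"claw": 0.01,"x": 0,"y": 0,"z": -0.025,"roll": 0},{"claw": 0.01,"x": 0,"y": 0,"z": -0.025,"roll": 0},{"claw": 0.01,"x": 0,"y": 0,"z": -0.025,"roll": 0},{"claw": 0.01,"x": 0,"y": 0,"z": -0.025,"roll": 0},{"claw": 0.01,"x": 0,"y": 0,"z": -0.025,"roll": 1.6},{"claw": 0.01,"x": 0,"y": 0,"z": 0,"roll": 0},{"claw": 0.01,"x": 0,"y": 0,"z": 0,"roll": 0}]'

```text
t: 39.85
tcp_pos: [0.5711, -0.1168, 0.2949]
tcp_rot: [-180.0, -0.0, 179.4]
wrist_force: [0.3, 0.1, -4.3]
width: 0.0186
```

arm_command --targets '[{"claw": 0.01,"x": 0.007,"y": 0.028,"z": 0,"roll": 0},{"claw": 0.01,"x": 0.007,"y": 0.03,"z": 0,"roll": 0},{"claw": 0.01,"x": 0.007,"y": 0.03,"z": 0,"roll": 0},{"claw": 0.01,"x": 0.007,"y": 0.03,"z": 0,"roll": 0},{"claw": 0.01,"x": 0.007,"y": 0.03,"z": 0,"roll": 0},{"claw": 0.01,"x": 0.007,"y": 0.03,"z": 0,"roll": 0},{"claw": 0.01,"x": 0.007,"y": 0.03,"z": 0,"roll": 0},{"claw": 0.01,"x": 0.005,"y": 0.03,"z": 0,"roll": 0},{"claw": 0.01,"x": 0,"y": 0.015,"z": 0,"roll": 0},{"claw": 0.01,"x": 0,"y": 0,"z": 0,"roll": 0}]'

```text
t: 40.85
tcp_pos: [0.5195, 0.1381, 0.2939]
tcp_rot: [-180.0, -0.1, 179.6]
wrist_force: [-0.4, 0.1, -3.7]
width: 0.0186
```

arm_command --targets '[{"claw": 0.01,"x": 0,"y": 0,"z": 0,"roll": 0},{"claw": 0.01,"x": 0,"y": 0,"z": 0,"roll": 0}]'

```text
t: 41.05
tcp_pos: [0.5199, 0.1359, 0.295]
tcp_rot: [-180.0, -0.0, 179.4]
wrist_force: [-0.5, -0.3, -3.3]
width: 0.0187
```

Run:
```python
from h import *
rel(.517,.1373,.16,-.6)
p,d=snap("top");q,e=snap("scene");P=cloud("top",d)
R=(P[...,0]>.40)&(P[...,0]<.62)&(P[...,1]>.03)&(P[...,1]<.25)
m=R&(P[...,2]>.26)&(P[...,2]<.30);print("covtop",m.sum(),rect(P[m][:,:2]),np.median(P[m][:,2]))
a=cv2.resize(p[150:260,240:360],None,fx=3.3,fy=3.3)
u,v=proj("scene",[.516,.137,.18])[0].astype(int)
b=cv2.resize(q[v-50:v+60,u-60:u+60],(a.shape[1],a.shape[0]),interpolation=cv2.INTER_CUBIC)
cv2.imwrite("pics/c19.png",np.hstack([a,b]))
```

```text
t41.05 tcp [0.5199 0.1359 0.295 ] yaw 179.38 F [-0.5 -0.3 -3.3] w 0.0187
roll first: -0.02 ; then in tool: x 0.0029 y 0.0013 z 0.1350
covtop 987 (array([0.47865179, 0.13534045]), [80.1221923828125, 104.26830291748047], np.float32(-89.99084)) 0.2858252509707948
```

View pics/c19.png

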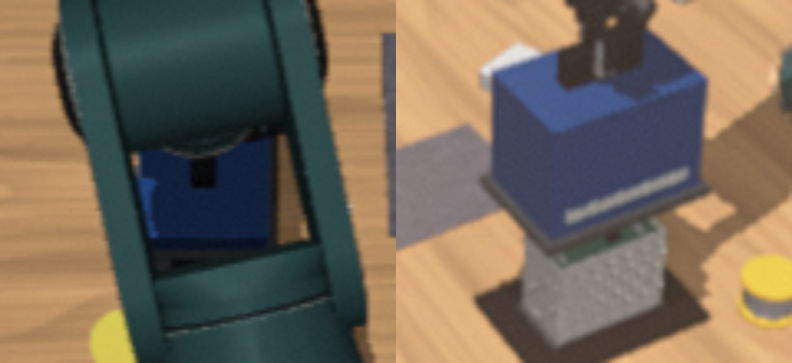

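arm_command --targets '[{"claw": 0.01,"x": 0.0029,"y": 0.0015,"z": 0,"roll": 0},{"claw": 0.01,"x": 0,"y": 0,"z": 0.01,"roll": 0},{"claw": 0.01,"x": 0,"y": 0,"z": 0.015,"roll": 0},{"claw": 0.01,"x": 0,"y": 0,"z": 0.015,"roll": 0},{"claw": 0.01,"x": 0,"y": 0,"z": 0.01,"roll": 0},{"claw": 0.01,"x": 0,"y": 0,"z": 0,"roll": 0}]'

```text
t: 41.75
tcp_pos: [0.5163, 0.1382, 0.2432]
tcp_rot: [-180.0, -0.2, 179.4]
wrist_force: [-0.2, -0.7, -3.8]
width: 0.0188
```

Run:
```python
from h import *
rel(.517,.1373,.1495,-.6)
q,e=snap("scene")
u,v=proj("scene",[.516,.137,.13])[0].astype(int)
cv2.imwrite("pics/c20.png",cv2.resize(q[v-50:v+60,u-60:u+60],None,fx=5,fy=5,interpolation=cv2.INTER_CUBIC))
```

```text
t41.75 tcp [0.5163 0.1382 0.2432] yaw 179.41 F [-0.2 -0.7 -3.8] w 0.0188
roll first: 0.01 ; then in tool: x -0.0007 y -0.0009 z 0.0937
```

View pics/c20.png

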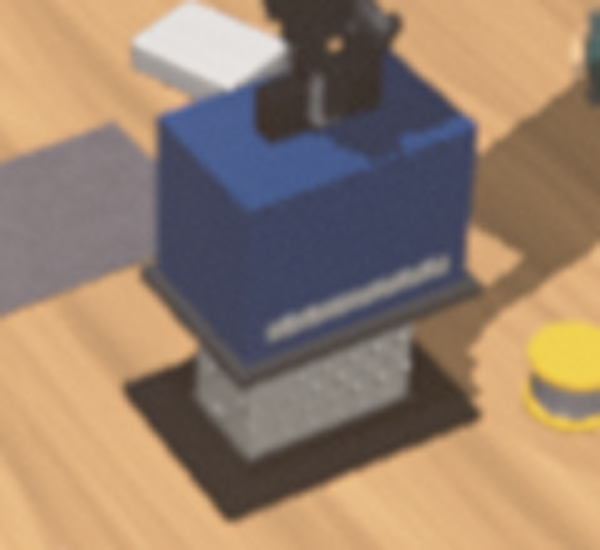

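Going over the stack cleanly, no extra force.

arm_command --targets '[{"claw": 0.01,"x": 0,"y": 0,"z": 0.015,"roll": 0},{"claw": 0.01,"x": 0,"y": 0,"z": 0.02,"roll": 0},{"claw": 0.01,"x": 0,"y": 0,"z": 0.02,"roll": 0},{"claw": 0.01,"x": 0,"y": 0,"z": 0.02,"roll": 0},{"claw": 0.01,"x": 0,"y": 0,"z": 0.012,"roll": 0},{"claw": 0.01,"x": 0,"y": 0,"z": 0.002,"roll": 0},{"claw": 0.01,"x": 0,"y": 0,"z": 0,"roll": 0},{"claw": 0.01,"x": 0,"y": 0,"z": 0,"roll": 0}]'

```text
t: 42.6
tcp_pos: [0.5174, 0.1384, 0.1576]
tcp_rot: [180.0, 0.1, 179.4]
wrist_force: [0.2, -0.1, -3.8]
width: 0.019
```

Run:
```python
from h import *
rel(.517,.1375,.1495,-.6)
```

```text
t42.60 tcp [0.5174 0.1384 0.1576] yaw 179.42 F [ 0.2 -0.1 -3.8] w 0.0190
roll first: 0.02 ; then in tool: x 0.0003 y -0.0009 z 0.0081
```

arm_command --targets '[{"claw": 0.01,"x": 0.0003,"y": -0.0009,"z": 0.002,"roll": 0},{"claw": 0.01,"x": 0,"y": 0,"z": 0.002,"roll": 0},{"claw": 0.01,"x": 0,"y": 0,"z": 0.001,"roll": 0},{"claw": 0.01,"x": 0,"y": 0,"z": 0.001,"roll": 0},{"claw": 0.01,"x": 0,"y": 0,"z": 0,"roll": 0},{"claw": 0.01,"x": 0,"y": 0,"z": 0,"roll": 0}]'

```text
t: 43.2
tcp_pos: [0.5166, 0.1374, 0.1506]
tcp_rot: [-180.0, -0.0, 179.4]
wrist_force: [-0.4, -0.0, -3.9]
width: 0.0189
```

arm_command --targets '[{"claw": 0.01,"x": 0,"y": 0,"z": 0.001,"roll": 0},{"claw": 0.01,"x": 0,"y": 0,"z": 0.001,"roll": 0},{"claw": 0.01,"x": 0,"y": 0,"z": 0,"roll": 0},{"claw": 0.01,"x": 0,"y": 0,"z": 0,"roll": 0}]'

```text
t: 43.6
tcp_pos: [0.5167, 0.1377, 0.1494]
tcp_rot: [180.0, 0.0, 179.4]
wrist_force: [-3.6, 2.2, 5.9]
width: 0.0189
```

Seated at the expected height. Release, rise, and move aside for a look.

arm_command --targets '[{"claw": 0.04,"x": 0,"y": 0,"z": 0,"roll": 0},{"claw": 0.085,"x": 0,"y": 0,"z": 0,"roll": 0},{"claw": 0.085,"x": 0,"y": 0,"z": 0,"roll": 0},{"claw": 0.085,"x": 0,"y": 0,"z": 0,"roll": 0},{"claw": 0.085,"x": 0,"y": 0,"z": -0.03,"roll": 0},{"claw": 0.085,"x": 0,"y": 0,"z": -0.04,"roll": 0},{"claw": 0.085,"x": 0,"y": 0,"z": -0.04,"roll": 0},{"claw": 0.085,"x": 0,"y": 0,"z": 0,"roll": 0},{"claw": 0.085,"x": 0,"y": 0.03,"z": 0,"roll": 0},{"claw": 0.085,"x": 0,"y": 0.04,"z": 0,"roll": 0}]'

```text
t: 44.6
tcp_pos: [0.5175, 0.2073, 0.2587]
tcp_rot: [180.0, 0.1, 179.3]
wrist_force: [0.5, 0.5, -0.4]
width: 0.085
```

arm_command --targets '[{"claw": 0.085,"x": 0,"y": 0.04,"z": 0,"roll": 0},{"claw": 0.085,"x": 0,"y": 0.04,"z": 0,"roll": 0},{"claw": 0.085,"x": 0,"y": 0.04,"z": 0,"roll": 0},{"claw": 0.085,"x": 0,"y": 0.04,"z": 0,"roll": 0},{"claw": 0.085,"x": 0,"y": 0.02,"z": 0,"roll": 0},{"claw": 0.085,"x": 0,"y": 0,"z": 0,"roll": 0},{"claw": 0.085,"x": 0,"y": 0,"z": 0,"roll": 0}]'

```text
t: 45.3
tcp_pos: [0.5192, 0.3871, 0.2581]
tcp_rot: [-180.0, -0.0, 179.4]
wrist_force: [-0.1, 0.1, -0.5]
width: 0.0851
```

Run:
```python
from h import *
rel(.517,.1375,.1495,-.6)
p,d=snap("top","t21.png");snap("scene","s21.png");P=cloud("top",d)
R=(P[...,0]>.38)&(P[...,0]<.65)&(P[...,1]>.0)&(P[...,1]<.25)
m=R&(P[...,2]>.12)&(P[...,2]<.152);print("covtop",m.sum(),rect(P[m][:,:2]),np.median(P[m][:,2]))
m=R&(P[...,2]>.155)&(P[...,2]<.19);print("bar",m.sum(),rect(P[m][:,:2]),np.median(P[m][:,2]))
```

```text
t45.30 tcp [0.5192 0.3871 0.2581] yaw 179.44 F [-0.1  0.1 -0.5] w 0.0851
roll first: 0.04 ; then in tool: x -0.0004 y -0.2496 z 0.1086
covtop 1650 (array([0.51548816, 0.13794981]), [103.7970199584961, 159.9620361328125], np.float32(-0.6561432)) 0.14002208984056963
bar 192 (array([0.51558362, 0.13673607]), [17.85281753540039, 79.90563201904297], np.float32(-0.39918518)) 0.17399725763438834
```

View pics/t21.png

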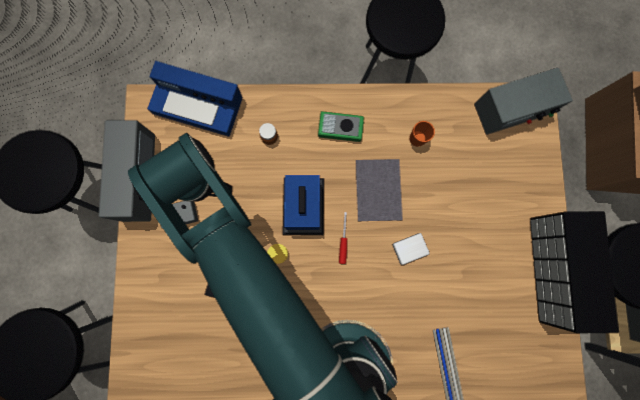

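View pics/s21.png

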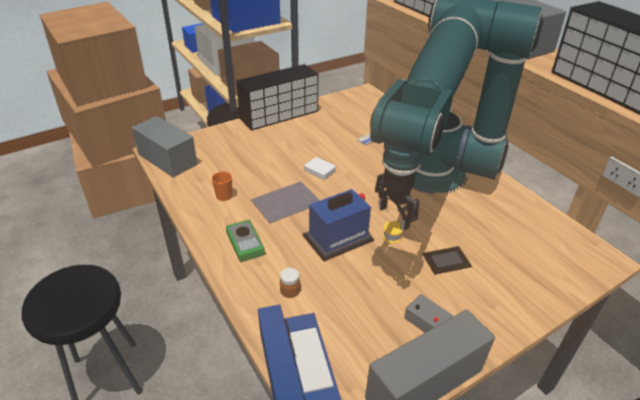

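```bash
python3 -c "
from h import *
print(ctrl.sign_off());o=observe();print(o['t'],o['wrist_force'])"
```

```text
the job is handed in; nothing more can be done
None
the job is handed in; nothing more can be done
```

The job is handed in. The cover went to the mat, and all three loose boards (only three were present) went one by one onto the pile. Each was lowered until it touched, at readings of about 2.5–4 N, then released. The cover then went back over them.

- **Boards:** the last look put the top board at (0.5165, 0.137) with a yaw of −0.5°. The stand measured (0.516, 0.137) at −0.6°.
- **Cover:** it sits at (0.5155, 0.1375) with a yaw of −0.4° to −0.7°. Its top is at 0.140 m, which is the height for being seated on the stand. The gripper is clear of it at about 0.26 m height.
- **Other things on the bench:** by eye in the pictures, none had moved. I did not measure them.
- **Cover knock:** I saw no knock to the cover up to the last picture.
- **Disagreements:** no check failed. The measurements of the stand, pile and cover differed from one another by only 1–3 mm.

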